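Read in a sample jar and shelve it in the tray

ROBOT

A 7-joint arm with a two-finger parallel gripper is mounted at the origin on the work surface. World frame = base frame: x ahead of the robot, y to its left, z up, the work surface at z = 0. Lengths are in mm, angles in rad, forces in N, time in s.
With the tool pointing down it reaches from about 350 to 775 mm from the base axis. Payload 3.1 kg.
Tool frame: the origin (TCP) lies between the finger pads; the fingertips stand 14 mm ahead of it and the grasp point (between the pads) lies 5 mm behind it; y points along the fingers, x is the direction in which the jaws open and shut, and the axes are right-handed (so a half turn about y gives the same grasp; the last joint's range is limited). The gripper opens to 85 mm and grips with 20 to 120 N. Pads are 22 mm wide; open, the fingers measure 114 mm over their backs; the gripper's body (76 mm by 85 mm) begins 54 mm behind the grasp point. The pads swing forward as they close: fully open they stand 13 mm farther back than shut.
Start: joints at [-1.384, 0.311, 0.014, 1.512, -0.004, 1.319, -0.027], TCP at [124.715, 535.689, 245.304] pointing down, gripper open.
Joint ranges: [-2.7, 2.7], [-0.3, 1.91], [-1.27, 1.3], [0.12, 2.57], [-1.44, 4.58], [0.2, 2.03], [-3.05, 3.05]. Speed limits (rad/s): [2.79, 2.79, 3.14, 3.14, 3.14, 3.14, 3.14].

INTERFACE

Orientations are given as a rotation vector (axis times angle).
In Python, from workcell import * gives the robot as it stands. The module is installed in compiled form; this text tells all that it offers.
- The arm moves only by the tool play_rows, never from a script. Its argument "increments" is text: rows parted by semicolons, each of 6 numbers parted by spaces: the shift along the world's x, y, z in m, then the turn, a rotation vector about the world's x, y, z in degrees. A call has 1 to 20 rows; each row shifts and turns the commanded pose from where the row before left it; what a row does not reach is not made up. A row lasts 1/10 s, in which the tool goes at most 50 mm and 8.59 degrees, less where a joint would pass 70% of its speed; a pose out of reach is approached as far as the arm can. A call with a gripper value outside its range is refused whole. "fingers" is the closure in counts, from 0 (fully open) to 255 (shut), set as the call begins (left out, the last holds). The fingers move at their own pace and stop on an object; "newtons" is the grip in N (left out, the last holds). Time passes only in rows, so rows that do not move let the fingers close. It gives the time, the measured TCP pose, the force and the opening at its end, in the units of the state.
- sense(): the state, without advancing time (a new reading comes with each control period).
- read_camera(name): name is "scene" or "top" or "wrist"; returns a dict with "img" (480x640x3 uint8, red, green, blue), "z_map" (480x640 float32, mm along the optical axis (not along the pixel's ray), 0 where there is no reading), "fx", "fy", "cx", "cy" (pixels), "world_to_cam" (4x4, takes a point from world to camera coordinates). Camera axes: x right, y down, z forward; pixel columns grow to the right and rows downward; lengths in mm; the calibration is good to about 2 mm. A picture is of the moment at which its call begins.
- hand_in(): hands the job in, once; it reports no verdict.
The state is a dict: "time_s": time; "q": joint angles; "qd": joint speeds; "tau": joint torques, N m; "ee_pos": TCP position; "eef_rot": TCP orientation; "ft_force": force on the tool from outside, world axes, zero at the start; "torque": the same for the moment, N m; "grip_width": finger opening in mm.
Only numpy, scipy, OpenCV 4.12 (cv2) and the standard library are available. Lean on these libraries where they do the work, as an engineer would, in place of code of your own. Each camera call takes 0.05 s, during which the arm holds its last target. There are 200 camera calls.

TASK

Take the amber jar out from under the magnifier lamp, stand it in the middle of the scanner's steel plate with its label turned squarely to the scanner's window, let go of it and press the read key on top of the scanner. Then stand the jar in the middle of the empty place of the white tray, so that the two neat rows are complete. Keep the jar upright and set it down gently, do not knock the lamp, and leave everything else where it stands.

Things in the scene. Friction and masses are not known exactly. Their poses are not given: they have to be found in the camera images.
- jar: the jar to be read: amber glass, 42 mm across, 60 mm high, black cap 37 mm across on top (78 mm in all), 110 to 230 g, loose, upright under the lamp. One side has a 28 mm wide paper label with dark bars; a paper strip runs from the cap's middle to that side. Origin: centre of its underside; z up its axis; x points out through the label's middle
- jar_label (a point): middle of the jar's label: 21 mm from the axis along the jar's x, 31 mm above its underside
- scanner: fixed scanner: a round steel plate 64 mm across and a white block with a dark window that faces the plate. Origin: on the bench under the plate's centre; x axis points level from the plate's centre to the window (the jar's x must point the same way); the block spans x = 80 to 150, y = -45 to 45 mm and is 90 mm tall
- plate (a point): centre of the plate's top face, 8 mm above the bench
- window (a point): middle of the scanner's window, 80 mm from the plate's axis, 44 mm above the bench
- key (a joint): travel of the scanner's read key: 0 up, 0.006 m fully pressed, which takes 5 N; it springs back
- key_top (a point): middle of the top of the key, a dark push button 28 mm across in a black housing on top of the scanner block, pressed straight down
- lamp: fixed magnifier lamp. Origin: on the bench at the viewing spot, where the jar starts (within 12 mm). Head: a level white ring 178 mm across with clear lens, underside 235, top 259 mm up, centred at lamp x = 69 mm, so it covers the jar and reaches 20 mm past it to -x. The -x side (to the robot) is open; post at x = 250, y = 50 mm. Thin blue mat below
- lamp_edge (a point): the point of the lamp head's underside nearest the robot side: lamp x = -20 mm, 235 mm above the bench
- tray: fixed white tray, 170 x 170 mm, floor 4 mm above the bench, rim 12 mm high. Four round grey places 48 mm across, two by two, at x = +-35, y = +-35 mm of its origin (centre, at bench height); three hold amber jars
- spot: the empty place of the tray, a flat grey disc 48 mm across; origin at its centre, at the height of the tray's floor
- jar_a: amber jar with black cap, the same as the jar to be read, standing in one of the tray's four places; loose; origin under its centre; x axis out through its label
- jar_b: amber jar with black cap, the same as the jar to be read, standing in one of the tray's four places; loose; origin under its centre; x axis out through its label
- jar_c: amber jar with black cap, the same as the jar to be read, standing in one of the tray's four places; loose; origin under its centre; x axis out through its label
- pot: loose squat white pot, 44 mm across, 45 mm tall, beside the lamp's blue mat; origin under its centre
- dish: loose shallow aluminium dish, 60 mm across, 18 mm tall, beside the lamp; origin under its centre
- vial: loose glass vial lying between tray and scanner, 18 mm thick, 50 mm long; origin at its underside when lying
- spatula: loose steel spatula, 150 mm long, lying on the bench behind the scanner
- weight: loose steel weight, 24 mm across, 40 mm tall, under the lamp head behind the jar; origin under its centre
There are look-alikes about, which are no part of the job. Leave any blue or pink look-alike of the jar alone.

How it is judged:
By the outcome, as a careful person would: the job done as asked, in the order asked, and still so for the second after the job is handed in, with the robot touching nothing.
It also fails if it takes over 64 s, if anything falls off the work surface, if the arm or the gripper's body presses on something with over 40 N, if the wrist force passes 120 N, or if a joint passes its speed limit or range.

## Working session

There is one attempt and no reset: what is moved stays moved. The work goes in short steps, Python scripts to look and compute and a tool call to move; the robot and the scene stay as the last step left them, time stands still between calls to the robot, and variables do not carry over. Pictures are saved under pics/ and viewed, about 8 in all and at most 12, crops included, and the job is handed in when it is done.

Besides the shell and the picture viewer there is one more tool, called as name(argument=value, ...), one argument or row to a line, values as JSON. play_rows: Moves the arm, as the interface text tells. Its arguments: {"type":"object","properties":{"increments":{"type":"string"},"fingers":{"type":"number"},"newtons":{"type":"number"}},"required":["increments"]}

```bash
mkdir -p pics
cat > h.py <<'E'
import numpy as np, cv2
from workcell import *
def ray(c,u,v,z):
    "pixel -> world point on plane z (mm)"
    T=np.linalg.inv(c["world_to_cam"]); d=T[:3,:3]@np.array([(u-c["cx"])/c["fx"],(v-c["cy"])/c["fy"],1]); o=T[:3,3]
    return o+d*(z-o[2])/d[2]
def pt(c,u,v):
    Z=c["z_map"][int(v),int(u)]; T=np.linalg.inv(c["world_to_cam"])
    return T[:3,:3]@(np.array([(u-c["cx"])/c["fx"],(v-c["cy"])/c["fy"],1])*Z)+T[:3,3]
def save(c,n,box=None,s=1):
    im=c["img"][...,::-1]
    if box: im=im[box[1]:box[3],box[0]:box[2]]
    cv2.imwrite(f"pics/{n}.png",cv2.resize(im,None,fx=s,fy=s,interpolation=cv2.INTER_CUBIC))
E
python3 - <<'E'
from h import *
s=sense(); print(s["time_s"],s["ee_pos"],s["eef_rot"],s["grip_width"])
for n in("top","scene"):
    c=read_camera(n); save(c,n); np.save(n+".npy",c,allow_pickle=True)
    T=np.linalg.inv(c["world_to_cam"]); print(n,T[:3,3],T[:3,2],c["fx"])
E
```

```text
0.0 [124.57890888 534.98329185 244.20516512] [-1.31033848 -1.03779559  1.04079609] 85.22945211107744
top [ 290.68635198   19.44706508 1211.51845836] [ 0.1911026   0.02762497 -0.98118126] 547.9316810485078
scene [1388.22642788   23.40873791  889.01881471] [-0.77363146 -0.00171786 -0.6336335 ] 474.51039336841626
```

View pics/top.png

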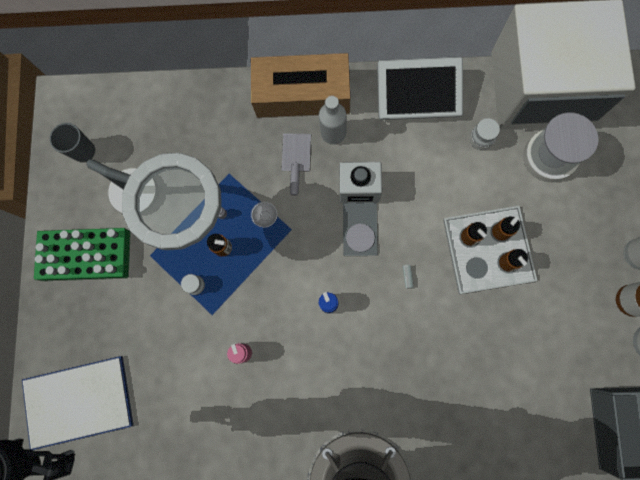

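View pics/scene.png

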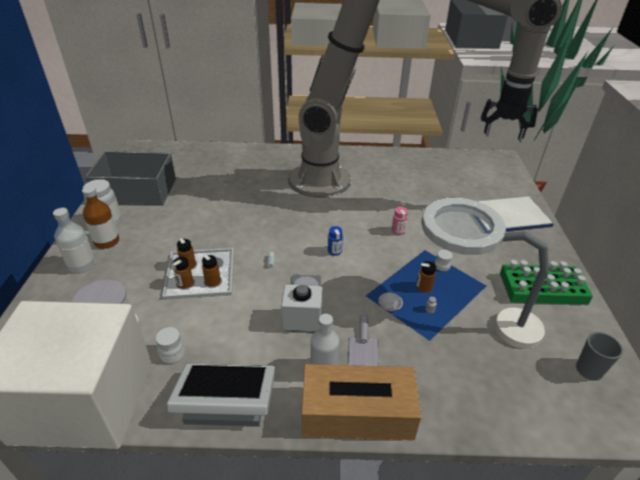

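Top view: the jar is the amber one with a black cap, on the mat at about (220,245), partly under the lamp ring. Possible mix-ups are the pink jar (239,353), the blue jar (328,302), the tray jars (473,234), (507,228) and (513,261), and the brown bottle at (628,299). The scanner key is at (360,176), the plate at (360,237) and the empty spot at (477,268).

Run:
```python
from h import *
c=np.load("top.npy",allow_pickle=True).item(); d=np.load("scene.npy",allow_pickle=True).item()
a=c["img"][215:285,180:250]; b=c["img"][145:265,320:400]; e=d["img"][245:325,380:460]
H=560
r=lambda x:cv2.resize(x,(int(x.shape[1]*H/x.shape[0]*0.6),int(H*.6)),interpolation=cv2.INTER_CUBIC)
cv2.imwrite("pics/crop.png",np.hstack([r(a),r(b)])[...,::-1])
for n,u,v,z in[("jarcap",217,243,78),("plate",360,237,8),("key",361,176,105),("spot",477,268,4),("cap1",470,231,78),("cap2",503,225,78),("cap3",511,258,78),("pot",192,285,45),("dish",264,213,15),("blue",328,300,78),("pink",239,351,78)]:
    print(n,ray(c,u,v,z).round(1),pt(c,u,v).round(1))
im=c["img"]
# lamp ring: white pixels at height ~259
ys,xs=np.mgrid[140:260,110:230]; P=np.array([pt(c,u,v) for u,v in zip(xs.ravel(),ys.ravel())])
m=(P[:,2]>248)&(P[:,2]<266); Q=P[m]; (cx,cy),rad=cv2.minEnclosingCircle(Q[:,:2].astype(np.float32)); print("lamp",cx,cy,rad,m.sum(),np.median(Q[:,2]))
# scanner block top
ys,xs=np.mgrid[150:215,330:395]; P=np.array([pt(c,u,v) for u,v in zip(xs.ravel(),ys.ravel())])
m=(P[:,2]>84)&(P[:,2]<96); print("block",cv2.minAreaRect(P[m][:,:2].astype(np.float32)),m.sum()); m=P[:,2]>98; print("key",P[m].mean(0),P[m].max(0),P[m].min(0))
```

```text
jarcap [502.8 281.2  78. ] [501.9 280.1  82.8]
plate [518.1 -23.9   8. ] [517.6 -23.8  10.6]
key [629.8 -27.9 105. ] [627.8 -27.6 111.6]
spot [ 440.4 -278.     4. ] [ 440.8 -278.8    0.7]
cap1 [ 509.5 -251.6   78. ] [ 508.8 -250.8   81.2]
cap2 [ 519.8 -321.    78. ] [ 519.1 -320.    81.3]
cap3 [ 449.6 -331.1   78. ] [ 448.7 -329.    84.7]
pot [419.  342.1  45. ] [419.3 342.8  42.7]
dish [579.5 189.8  15. ] [580.8 190.6   9.3]
blue [375.2  49.9  78. ] [375.2  49.9  78.2]
pink [277.6 234.2  78. ] [277.6 234.1  78.3]
lamp 559.6685791015625 341.3431396484375 107.84923553466797 7007 256.58379572287697
block ((631.5277709960938, -27.574481964111328), (87.68106842041016, 71.15067291259766), 87.95990753173828) 993
key [610.89203873 -24.08208745 168.09461431] [ 653.24206889   19.44706508 1211.51845836] [290.68635198 -47.22616436  98.2233034 ]
```

View pics/crop.png

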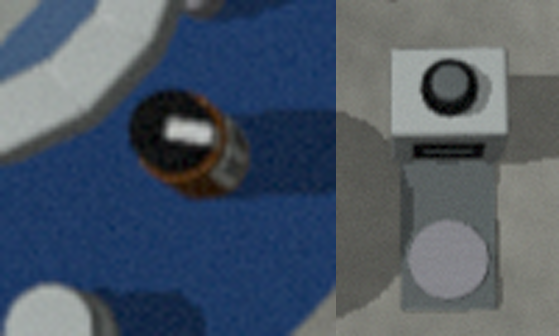

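Run:
```python
from h import *
from scipy.spatial.transform import Rotation as R
c=np.load("top.npy",allow_pickle=True).item(); im=c["img"].astype(int)
# lamp ring: bright pixels, plane z=259
m=((im.min(2)>130)&(c["z_map"]<990)&(c["z_map"]>0)).astype(np.uint8); m[:, :118]=0; m[:,225:]=0; m[:145]=0; m[255:]=0
n,l,st,ce=cv2.connectedComponentsWithStats(m); k=1+st[1:,4].argmax(); ys,xs=np.where(l==k)
P=np.array([ray(c,u,v,259)[:2] for u,v in zip(xs,ys)],np.float32); print("lamp",cv2.minEnclosingCircle(P),st[k])
# black caps
hsv=cv2.cvtColor(c["img"],cv2.COLOR_RGB2HSV)
m=(im.max(2)<45).astype(np.uint8)
n,l,st,ce=cv2.connectedComponentsWithStats(m)
for k in range(1,n):
    if 25<st[k,4]<600 and 150<ce[k,1]<300: 
        ys,xs=np.where(l==k); (u,v),r=cv2.minEnclosingCircle(np.c_[xs,ys].astype(np.float32))
        print("dark",st[k],(u,v,r),ray(c,u,v,78).round(1),ray(c,u,v,110).round(1))
# disc spot, plate, tray
u=477;print("tray px",im[268,477],im[237,360],im[285,500],im[250,360])
print(R.from_rotvec(sense()["eef_rot"]).as_matrix().round(3))
w=read_camera("wrist");save(w,"w0");T=np.linalg.inv(w["world_to_cam"]);Rt=R.from_rotvec(sense()["eef_rot"]).as_matrix()
print("cam in tool",(Rt.T@(T[:3,3]-sense()["ee_pos"])).round(1),(Rt.T@T[:3,:3]).round(2),w["fx"])
```

```text
lamp ((540.8561401367188, 325.5630187988281), 86.3583984375) [ 123  196   95   52 1472]
dark [351 167  20  19 155] (360.37322998046875, 175.908447265625, 9.705985069274902) [638.4 -27.7  78. ] [628.6 -26.4 110. ]
dark [109 178  16  10  49] (116.33333587646484, 181.4166717529297, 8.090298652648926) [646.9 503.2  78. ] [636.9 489.5 110. ]
dark [348 196  25   6 125] (360.0, 198.0, 12.16562557220459) [589.4 -24.9  78. ] [581.  -23.6 110. ]
dark [501 217  19  17 203] (510.1535339355469, 225.26377868652344, 9.429410934448242) [ 518.7 -335.8   78. ] [ 512.2 -325.7  110. ]
dark [468 223  19  17 190] (476.9392395019531, 230.5934600830078, 9.080249786376953) [ 509.8 -266.    78. ] [ 503.6 -258.   110. ]
dark [124 230   6  31  82] (125.5, 245.03334045410156, 15.041739463806152) [505.3 477.2  78. ] [499.2 464.2 110. ]
dark [ 88 232   7   6  28] (90.92857360839844, 235.07142639160156, 3.072361707687378) [529.6 553.   78. ] [522.8 537.9 110. ]
dark [100 232   6   6  28] (102.5, 234.5, 2.9155757427215576) [529.9 527.9  78. ] [523.2 513.6 110. ]
dark [ 42 234   6   6  26] (44.75, 236.5, 2.7951848506
[... 903 characters left out ...]
9205322) [479.3 502.7  78. ] [474. 489. 110.]
dark [ 64 257   6   5  29] (66.5, 259.0, 3.201662063598633) [479.6 602.9  78. ] [474.2 586.4 110. ]
dark [ 76 256   5   6  26] (78.5, 258.5, 2.9155757427215576) [479.7 577.1  78. ] [474.4 561.3 110. ]
dark [124 262   4  15  44] (125.5, 269.0, 7.159010887145996) [453.8 475.1  78. ] [449.2 462.2 110. ]
dark [ 75 268   6   6  29] (77.5, 270.5, 2.9155757427215576) [454.1 577.7  78. ] [449.5 562.  110. ]
tray px [87 93 94] [127 129 133] [172 174 173] [131 134 138]
[[ 0.227 -0.    -0.974]
 [ 0.974 -0.002  0.227]
 [-0.002 -1.    -0.   ]]
cam in tool [  -1.5 -127.7   70. ] [[ 1.   -0.   -0.  ]
 [ 0.   -0.27  0.96]
 [-0.   -0.96 -0.27]] 381.34660490116204
```

The caps measure about 37 mm across, and the tray jars come out about 70 mm apart, as they should. The target jar is at about (504,284), and the lamp's x axis points at about 45°. I'll go to a standoff on the open side, then tilt 45°.

play_rows(
  increments="0.02 -0.0237 0 0 0 3.8;0.02 -0.0237 0 0 0 3.8;0.02 -0.0237 0 0 0 3.8;0.02 -0.0237 0 0 0 3.8;0.02 -0.0237 0 0 0 3.8;0.02 -0.0237 0 0 0 3.8;0.02 -0.0237 0 0 0 3.8;0.02 -0.0237 0 0 0 3.8;0.02 -0.0237 0 0 0 3.8;0.02 -0.0237 0 0 0 3.8;0.02 -0.0237 0 0 0 3.8;0.02 -0.0237 0 0 0 3.8;0.02 -0.0237 0 0 0 3.8;0.02 -0.0237 0 0 0 3.8;0 0 0 0 0 0;0 0 0 0 0 0",
  fingers=40,
  newtons=30,
)

```text
time_s: 1.75
ee_pos: [404.7, 203.4, 245.0]
eef_rot: [-0.793, -1.701, 1.702]
ft_force: [-0.1, 0.1, -0.4]
grip_width: 72.1
```

play_rows(
  increments="0 0 -0.01 2.89 -3.45 0;0 0 -0.01 2.89 -3.45 0;0 0 -0.01 2.89 -3.45 0;0 0 -0.01 2.89 -3.45 0;0 0 -0.01 2.89 -3.45 0;0 0 -0.01 2.89 -3.45 0;0 0 -0.01 2.89 -3.45 0;0 0 -0.01 2.89 -3.45 0;0 0 -0.01 2.89 -3.45 0;0 0 -0.01 2.89 -3.45 0;0 0 0 0 0 0;0 0 0 0 0 0",
)

```text
time_s: 2.95
ee_pos: [400.5, 213.2, 160.7]
eef_rot: [-1.044, -2.332, 1.082]
ft_force: [-0.3, 0.6, -0.0]
grip_width: 72.2
```

Run:
```python
from h import *
from scipy.spatial.transform import Rotation as R
s=sense();print(s["time_s"],s["q"],s["ee_pos"],s["grip_width"]);print(R.from_rotvec(s["eef_rot"]).as_matrix().round(3))
w=read_camera("wrist");save(w,"w1");np.save("w1.npy",w,allow_pickle=True)
for p in [(504,284,39),(504,284,78),(504,284,0)]:
    q=w["world_to_cam"]@np.array([*p,1]); print(q[:2]/q[2]*w["fx"]+[w["cx"],w["cy"]])
```

```text
2.95 [-0.84457094 -0.16542893  0.47452335  2.4733048  -0.81178534  0.23744339
  2.67414412] [400.47550809 213.18107637 160.73025194] 72.15128152741879
[[-0.66   0.471 -0.585]
 [ 0.751  0.432 -0.499]
 [ 0.018 -0.769 -0.639]]
[302.44556276 244.94944523]
[301.83561857 287.14422574]
[302.97582485 208.26692114]
```

View pics/w1.png

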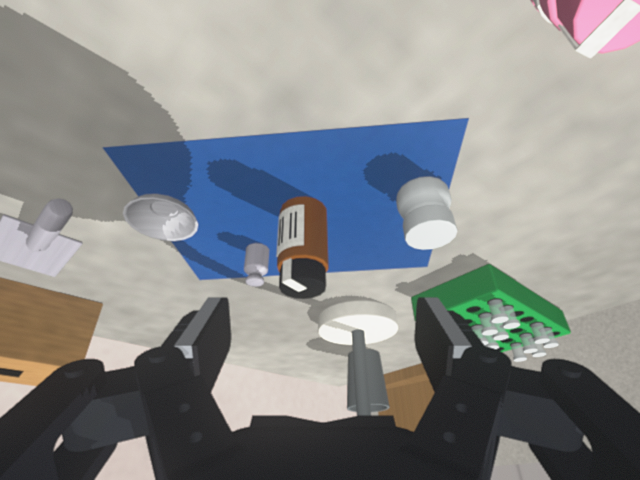

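The crop shows the jar where predicted (cap at (302,280), body at (303,235)), with its label to the left. The pot at (427,212), the weight at (256,262) and the dish at (160,217) are all clear of the path. The tilt stopped at about 40°, which is enough.

play_rows(
  increments="0.0055 0.001 -0.016 0 0 0;0.0055 0.001 -0.016 0 0 0;0.0055 0.001 -0.016 0 0 0;0.0055 0.001 -0.016 0 0 0;0.006 0.001 -0.016 0 0 0;0.006 0.002 -0.016 0 0 0;0 0 -0.014 0 0 0;0 0 -0.015 0 0 0;0 0 0 0 0 0;0 0 0 0 0 0",
)

```text
time_s: 4.0
ee_pos: [411.7, 212.6, 115.0]
eef_rot: [-1.031, -2.282, 1.128]
ft_force: [0.3, 0.2, 0.2]
grip_width: 72.0
```

Run:
```python
from h import *
from scipy.spatial.transform import Rotation as R
s=sense();print(s["time_s"],s["q"],s["ee_pos"],s["grip_width"]);Rt=R.from_rotvec(s["eef_rot"]).as_matrix();print(Rt.round(3))
w=read_camera("wrist");np.save("w2.npy",w,allow_pickle=True)
g=s["ee_pos"]-5*Rt[:,1];print("grasp pt",g, "to go",np.array([504,284,40])-g)
hsv=cv2.cvtColor(w["img"],cv2.COLOR_RGB2HSV)
m=cv2.inRange(hsv,(5,120,40),(20,255,255));n,l,st,ce=cv2.connectedComponentsWithStats(m)
for k in range(1,n):
  if st[k,4]>500: print(st[k],ce[k])
for p in [(504,284,30),(504,284,60)]:
    q=w["world_to_cam"]@np.array([*p,1]); print(q[:2]/q[2]*w["fx"]+[w["cx"],w["cy"]])
save(w,"w2")
```

```text
4.0 [-1.62889618 -0.07619653  1.29827615  2.48677647 -1.14482623  0.19822722
  3.04667458] [411.73079748 212.59210398 114.97552788] 71.96936072927714
[[-0.652  0.442 -0.616]
 [ 0.758  0.404 -0.512]
 [ 0.023 -0.801 -0.599]]
grasp pt [409.52138017 210.56986969 118.97915669] to go [ 94.47861983  73.43013031 -78.97915669]
[ 286  246   56   84 2259] [320.63966357 287.75343072]
[312.89098526 289.33148374]
[313.20187256 326.34824739]
```

Joints 3, 6 and 7 are at their stops here, because the tilt is too much at this short reach. I'll back off, and fit a simple kinematic model to the readings to find a workable tilt.

play_rows(
  increments="0 0 0.02 0 0 0;0 0 0.02 0 0 0;0.005 0 0.02 0 0 0;0.005 0 0.02 -1 1.1 0;0.005 0 0.02 -2 2.2 0;0.005 0 0.02 -2 2.2 0;0.005 0 0.01 -2 2.2 0;0 0 0 -2 2.2 0;0 0 0 -2 2.2 0;0 0 0 0 0 0;0 0 0 0 0 0",
)

```text
time_s: 5.15
ee_pos: [435.2, 216.2, 225.9]
eef_rot: [-0.916, -2.043, 1.399]
ft_force: [-0.5, -1.0, -0.7]
grip_width: 71.9
```

```bash
cat > fit.py <<'E'
from h import *
import itertools
from scipy.spatial.transform import Rotation as R
from scipy.optimize import least_squares
s=sense();print(s["time_s"],list(np.round(s["q"],3)),s["ee_pos"].round(1),R.from_rotvec(s["eef_rot"]).as_matrix().round(3)[:,1])
D=[([-1.384,.311,.014,1.512,-.004,1.319,-.027],[124.7,535.5,244.8],[-1.31033848,-1.03779559,1.04079609]),
([-0.84457,-0.165429,0.474523,2.473305,-0.811785,0.237443,2.674144],[400.5,213.2,160.7],[-1.044,-2.332,1.082]),
([-1.628896,-0.076197,1.298276,2.486776,-1.144826,0.198227,3.046674],[411.7,212.6,115],[-1.031,-2.282,1.128]),
(s["q"],s["ee_pos"],s["eef_rot"])]
def fk(p,q,sg):
    h,L1,L2,L3,a,b,e,o1,o7=p
    A=np.eye(3);x=np.array([0,0,h])
    A=A@R.from_euler('z',sg[0]*q[0]+o1).as_matrix()@R.from_euler('y',q[1]).as_matrix(); x=x+A@[a,0,L1]
    A=A@R.from_euler('z',sg[1]*q[2]).as_matrix()@R.from_euler('y',q[3]).as_matrix(); x=x+A@[b,0,L2]
    A=A@R.from_euler('z',sg[2]*q[4]).as_matrix()@R.from_euler('y',q[5]).as_matrix()
    x=x+A@[e,0,L3]
    A=A@R.from_euler('z',sg[3]*q[6]+o7).as_matrix()
    return x,A@np.array([[1,0,0],[0,0,-1],[0,1,0]]).T # tool y = flange z
def res(p,sg):
    r=[]
    for q,x,v in D:
        X,A=fk(p,q,sg); r+=list((X-x)/10)+list((R.from_matrix(A).inv()*R.from_rotvec(v)).as_rotvec()*10)
    return np.array(r)
if __name__=="__main__":
    best=None
    for sg in itertools.product([1,-1],repeat=4):
        for o1 in(0,2.72,-1.5):
          for o7 in(0,1.57,3.14,-1.57):
            f=least_squares(res,[300,400,400,250,0,0,0,o1,o7],args=(sg,),max_nfev=60)
            if best is None or f.cost<best[0]: best=(f.cost,sg,f.x)
    print(best); np.save("fk.npy",np.array(best,dtype=object),allow_pickle=True)
E
python3 fit.py
```

```text
5.15 [np.float64(-0.889), np.float64(-0.045), np.float64(0.474), np.float64(2.024), np.float64(-0.145), np.float64(0.827), np.float64(1.944)] [435.2 216.2 225.9] [ 0.249  0.247 -0.936]
(np.float64(1140.486790841815), (-1, -1, -1, -1), array([-2.47604294e+02, -8.18016656e+02, -3.99354095e+02, -8.69924769e+02,
        5.95200977e+01, -3.39058151e+02,  5.43386908e+01,  3.07403616e+00,
       -8.59594686e-02]))
```

```bash
sed -i 's/\[0,1,0\]\]).T/[0,1,0]])/' fit.py; python3 fit.py
```

```text
5.15 [np.float64(-0.889), np.float64(-0.045), np.float64(0.474), np.float64(2.024), np.float64(-0.145), np.float64(0.827), np.float64(1.944)] [435.2 216.2 225.9] [ 0.249  0.247 -0.936]
(np.float64(0.34908003566535334), (-1, -1, -1, -1), array([ 2.29824650e+02,  4.80507735e+02,  4.13638337e+02,  3.52611707e+02,
        3.83343336e+00, -1.52176211e+01,  3.64430114e+00, -3.29971603e-02,
        3.11286291e+00]))
```

The model fits the readings well. Next I'll check which tilts work at the jar and at the standoff.

```bash
cat > ik.py <<'E'
from fit import fk,R,least_squares,np
_,sg,p=np.load("fk.npy",allow_pickle=True)
lo=np.array([-2.7,-.3,-1.27,.12,-1.44,.2,-3.05]);hi=np.array([2.7,1.91,1.3,2.57,4.58,2.03,3.05])
def pose(az,t,flip):
    a,t=np.radians([az,t]);f=np.array([np.cos(a),np.sin(a),0]);y=f*np.sin(t)-[0,0,np.cos(t)]
    x=np.array([-np.sin(a),np.cos(a),0])*(-1 if flip else 1);return np.c_[x,y,np.cross(x,y)]
def ik(x,A,q0):
    def r(q):
        X,B=fk(p,q,sg);return np.r_[(X-x)/3,R.from_matrix(B.T@A).as_rotvec()*60,.02*(q-q0)]
    best=None
    for k in range(4):
        f=least_squares(r,np.clip(q0+np.random.default_rng(k).normal(0,.4*(k>0),7),lo+.06,hi-.06),bounds=(lo+.05,hi-.05))
        if best is None or f.cost<best.cost:best=f
    X,B=fk(p,best.x,sg);return np.linalg.norm(X-x),np.degrees(np.linalg.norm(R.from_matrix(B.T@A).as_rotvec())),best.x.round(2)
E
python3 - <<'E'
from ik import *
q0=np.array([-.7,.1,.2,1.9,-.1,.8,0])
J=np.array([504,284,40.])
for az in(25,40,55):
  for t in(28,35,42):
    for fl in(0,1):
      A=pose(az,t,fl);f=np.array([np.cos(np.radians(az)),np.sin(np.radians(az)),0])
      q0[6]=0 if fl else 1.8
      a=ik(J+5*A[:,1],A,q0);b=ik(J+5*A[:,1]-110*f,A,q0);c=ik(J+5*A[:,1]-110*f+[0,0,110],A,q0)
      print(az,t,fl,*(f"{v[0]:.0f}/{v[1]:.0f}" for v in(a,b,c)),a[2],b[2])
E
```

```text
5.15 [np.float64(-0.889), np.float64(-0.045), np.float64(0.474), np.float64(2.024), np.float64(-0.145), np.float64(0.827), np.float64(1.944)] [435.2 216.2 225.9] [ 0.249  0.247 -0.936]
25 28 0 0/0 0/0 0/0 [-1.11  0.43  0.67  2.18 -1.1   0.25  2.49] [ 0.02  0.24 -0.73  2.45  1.49  0.25 -0.07]
25 28 1 0/0 1/1 0/0 [-1.11  0.43  0.67  2.18 -1.1   0.25 -0.65] [-1.5   0.33  1.05  2.43 -1.39  0.25 -0.36]
25 35 0 0/0 2/1 0/0 [ 0.07  0.47 -0.82  2.29  1.88  0.42 -0.35] [ 0.37  0.44 -1.22  2.52  1.87  0.56 -0.43]
25 35 1 4/4 8/7 0/0 [-1.21  0.45  0.77  2.21 -1.39  0.25 -0.39] [-1.6   0.34  1.13  2.43 -1.39  0.25 -0.38]
25 42 0 0/0 11/7 0/0 [ 0.32  0.75 -1.22  2.38  2.11  0.84 -0.43] [ 0.33  0.46 -1.22  2.52  1.91  0.63 -0.48]
25 42 1 10/11 15/13 3/2 [-1.27  0.46  0.84  2.21 -1.39  0.25 -0.41] [-1.7   0.37  1.23  2.44 -1.39  0.25 -0.42]
40 28 0 0/0 2/2 0/0 [-0.67  0.37  0.25  2.17 -1.03  0.25  2.77] [-0.66  0.21  0.31  2.4  -1.16  0.25  3.  ]
40 28 1 0/0 0/0 0/0 [-0.67  0.37  0.25  2.17 -1.03  0.25 -0.37] [-0.69  0.21  0.36  2.43 -1.38  0.25  0.09]
40 35 0 4/5 8/8 0/0 [-0.65  0.36  0.25  2.2  -
[... 341 characters left out ...]
  0.07] [ 0.06  0.21 -0.35  2.43 -1.39  0.25  0.22]
55 28 0 0/0 0/0 0/0 [-0.06  0.41 -0.39  2.13 -0.48  0.25  2.59] [ 0.3   0.31 -0.58  2.33 -0.72  0.25  2.98]
55 28 1 0/0 0/0 0/0 [-0.41  0.39  0.04  2.13 -0.95  0.36 -0.13] [-0.36  0.27  0.19  2.34 -1.15  0.44  0.25]
55 35 0 3/4 5/5 0/0 [ 0.01  0.42 -0.42  2.15 -0.86  0.25  3.  ] [ 0.57  0.39 -0.82  2.33 -0.67  0.25  3.  ]
55 35 1 0/0 0/0 0/0 [-0.08  0.41 -0.3   2.22 -1.39  0.25  0.39] [ 0.43  0.34 -0.64  2.41 -1.39  0.25  0.59]
55 42 0 8/9 10/9 6/5 [ 0.24  0.49 -0.64  2.15 -0.78  0.25  3.  ] [ 0.78  0.51 -1.    2.32 -0.56  0.25  3.  ]
55 42 1 5/5 5/4 0/0 [ 0.18  0.47 -0.54  2.21 -1.39  0.25  0.49] [ 0.69  0.45 -0.85  2.41 -1.39  0.25  0.71]
```

```bash
python3 - <<'E' | tail -n +2
from ik import *
J=np.array([504,284,40.])
for az in(0,15,30,45):
  for t in(35,45,60):
    for fl in(0,1):
      A=pose(az,t,fl);f=np.array([np.cos(np.radians(az)),np.sin(np.radians(az)),0])
      q0=np.array([-.4,.6,-.2,1.9,2.5,.8,0 if fl==0 else 2.8])
      a=ik(J+5*A[:,1],A,q0);b=ik(J+5*A[:,1]-110*f,A,q0);c=ik(J+5*A[:,1]-90*f+[0,0,110],A,q0)
      print(az,t,fl,*(f"{v[0]:.0f}/{v[1]:.0f}" for v in(a,b,c)),a[2],b[2])
E
```

```text
0 35 0 0/0 0/0 0/0 [-0.41  0.44 -0.48  2.2   1.51  0.6  -0.56] [-0.58  0.34 -0.51  2.38  1.47  0.67 -0.77]
0 35 1 0/0 0/0 0/0 [-0.4   0.44 -0.48  2.2   1.51  0.61  2.59] [-0.57  0.34 -0.52  2.38  1.47  0.68  2.37]
0 45 0 0/0 0/0 0/0 [-0.48  0.49 -0.47  2.3   1.85  0.79 -0.96] [-0.69  0.43 -0.53  2.46  1.72  0.9  -1.13]
0 45 1 0/0 0/0 0/0 [-0.52  0.49 -0.44  2.3   1.85  0.77  2.17] [-0.7   0.43 -0.51  2.46  1.72  0.9   2.01]
0 60 0 0/0 0/0 0/0 [-0.56  0.69 -0.52  2.4   2.09  1.25 -1.3 ] [-0.87  0.67 -0.51  2.52  1.85  1.34 -1.48]
0 60 1 0/0 0/0 0/0 [-0.61  0.67 -0.46  2.4   2.09  1.22  1.83] [-0.89  0.66 -0.48  2.52  1.85  1.32  1.65]
15 35 0 0/0 0/0 0/0 [-0.35  0.39 -0.4   2.27  1.78  0.37 -0.53] [-0.44  0.25 -0.44  2.51  1.89  0.43 -0.81]
15 35 1 0/0 0/0 7/4 [-0.4   0.38 -0.34  2.27  1.79  0.35  2.6 ] [-0.48  0.24 -0.39  2.51  1.9   0.42  2.32]
15 45 0 0/0 9/6 0/0 [-0.25  0.47 -0.58  2.4   2.23  0.68 -0.98] [ 0.03  0.61 -1.22  2.52  1.84  1.06 -0.77]
15 45 1 0/0 9/6 0/0 [-0.32  0.45 -0.5   2.4   2.26  0.65  2.12] [ 0.03  0.61 -1.22  2.52  1.84  1.06  2.37]
15 60 0 0/0 22/13 12/8 [ 0
[... 813 characters left out ...]
 0.46  0.5  -1.22  2.52  2.16  0.55  2.64]
45 35 0 0/0 2/1 0/0 [ 0.38  0.57 -1.01  2.26  1.8   0.25  0.22] [ 0.72  0.51 -1.22  2.51  2.2   0.25 -0.11]
45 35 1 2/2 2/1 32/14 [ 0.33  0.55 -0.95  2.3   2.14  0.25  3.  ] [ 0.72  0.51 -1.22  2.51  2.23  0.25  3.  ]
45 45 0 0/0 11/5 2/1 [ 0.47  0.68 -1.07  2.39  2.64  0.42 -0.5 ] [ 0.8   0.62 -1.22  2.52  2.61  0.25 -0.37]
45 45 1 0/0 11/5 2/1 [ 0.42  0.63 -0.98  2.39  2.79  0.39  2.47] [ 0.8   0.62 -1.22  2.52  2.61  0.25  2.77]
45 60 0 0/0 20/12 11/7 [ 0.55  0.95 -1.05  2.52  3.12  0.8  -0.65] [ 0.73  0.68 -0.74  2.52  4.22  0.56 -1.57]
45 60 1 0/0 20/12 11/7 [ 0.5   0.89 -0.97  2.52  3.2   0.8   2.37] [ 0.73  0.68 -0.74  2.52  4.22  0.56  1.58]
```

```bash
cat > sim.py <<'E'
from ik import *
from scipy.spatial.transform import Slerp
def step(x,A,q):
    def r(v):
        X,B=fk(p,v,sg);return np.r_[(X-x)/3,R.from_matrix(B.T@A).as_rotvec()*60,.05*(v-q)]
    f=least_squares(r,np.clip(q,lo+.001,hi-.001),bounds=(lo,hi));X,B=fk(p,f.x,sg)
    return f.x,np.linalg.norm(X-x),np.degrees(np.linalg.norm(R.from_matrix(B.T@A).as_rotvec()))
def run(q,wp):
    x,A=fk(p,q,sg)
    for (x1,A1,n) in wp:
        S=Slerp([0,1],R.from_matrix([A,A1]))
        for k in range(1,n+1):
            q2,e,ea=step(x+(x1-x)*k/n,S(k/n).as_matrix(),q); v=abs(q2-q).max();q=q2
            if k%5==0 or k==n: print(k,np.round(q,2),f"err {e:.1f} {ea:.1f} dq {v:.2f}")
        x,A=x1,A1
    return q
E
python3 - <<'E' | tail -n +2
from sim import *
from h import sense
q=np.array(sense()["q"]);J=np.array([504,284,40.])
f=lambda az:np.array([np.cos(np.radians(az)),np.sin(np.radians(az)),0])
G=pose(18,38,0);g=J+5*G[:,1]
for az1,t1 in((-15,30),(-30,38)):
    print("via",az1,t1);s=q.copy()
    run(s,[(np.array([430,235,210.]),pose(az1,t1,0),12),(g-65*f(18)+[0,0,120],G,12),(g-65*f(18),G,10),(g,G,8)])
E
```

```text
via -15 30
5 [-0.91 -0.08  0.3   2.09  0.22  0.72  1.13] err 0.0 0.0 dq 0.17
10 [-0.96 -0.01  0.17  2.09  0.54  0.81  0.35] err 0.0 0.0 dq 0.14
12 [-1.    0.03  0.14  2.06  0.6   0.88  0.1 ] err 0.0 0.0 dq 0.12
5 [-0.99  0.    0.15  2.19  0.71  0.65  0.2 ] err 0.0 0.0 dq 0.05
10 [-0.95 -0.01  0.18  2.3   0.85  0.4   0.3 ] err 0.0 0.0 dq 0.05
12 [-0.94 -0.    0.2   2.34  0.93  0.29  0.33] err 0.0 0.0 dq 0.05
5 [-0.95  0.13  0.24  2.42  1.7   0.2  -0.48] err 0.0 0.0 dq 0.21
10 [-0.69  0.29 -0.04  2.47  2.34  0.34 -1.13] err 0.0 0.0 dq 0.07
5 [-0.68  0.33 -0.01  2.38  2.34  0.3  -1.09] err 0.0 0.0 dq 0.02
8 [-0.68  0.36  0.01  2.32  2.33  0.27 -1.06] err 0.0 0.0 dq 0.02
via -30 38
5 [-0.9  -0.08  0.21  2.13  0.4   0.71  0.83] err 0.0 0.0 dq 0.23
10 [-1.01  0.06  0.08  2.08  0.74  0.94 -0.1 ] err 0.0 0.0 dq 0.15
12 [-1.06  0.14  0.07  2.02  0.77  1.06 -0.35] err 0.0 0.0 dq 0.12
5 [-1.02  0.06  0.08  2.18  0.89  0.77 -0.16] err 0.0 0.0 dq 0.06
10 [-0.95  0.    0.14  2.31  0.96  0.44  0.13] err 0.0 0.0 dq 0.07
12 [-0.91 -0.    0.17  2.34  0.93  0.29  0.33] err 0.0 0.0 dq 0.11
5 [-0.93  0.13  0.21  2.42  1.7   0.21 -0.47] err 0.0 0.0 dq 0.21
10 [-0.68  0.29 -0.06  2.47  2.33  0.35 -1.12] err 0.0 0.0 dq 0.07
5 [-0.66  0.34 -0.03  2.38  2.33  0.3  -1.08] err 0.0 0.0 dq 0.02
8 [-0.66  0.36 -0.01  2.32  2.32  0.27 -1.05] err 0.0 0.0 dq 0.02
```

```bash
python3 - <<'E' | tail -n +2
from sim import *
from h import sense
s=sense();J=np.array([504,284,40.])
G=pose(15,38,0);g=J+5*G[:,1];f=np.array([np.cos(np.radians(15)),np.sin(np.radians(15)),0])
x=s["ee_pos"];A=R.from_rotvec(s["eef_rot"]).as_matrix()
for n,x1,A1,k in[("via",np.array([430,235,210.]),pose(-15,30,0),12),("above",g-65*f+[0,0,120],G,12),("stand",g-65*f,G,10),("g",g,G,8)]:
    w=np.degrees((R.from_matrix(A1)*R.from_matrix(A).inv()).as_rotvec());print(n,x1.round(1),"tot",(x1-x).round(1),w.round(1),"per",((x1-x)/k/1000).round(4),(w/k).round(2));x,A=x1,A1
run(np.array(s["q"]),[(np.array([430,235,210.]),pose(-15,30,0),12),(g-65*f+[0,0,120],G,12),(g-65*f,G,10),(g,G,8)])
E
```

```text
via [430. 235. 210.] tot [ -5.2  18.8 -15.9] [  0.6 -10.  -55.6] per [-0.0004  0.0016 -0.0013] [ 0.05 -0.83 -4.63]
above [444.2 268.  156.1] tot [ 14.2  33.  -53.9] [ 0.  -8.1 30. ] per [ 0.0012  0.0027 -0.0045] [ 0.   -0.67  2.5 ]
stand [444.2 268.   36.1] tot [   0.    0. -120.] [0. 0. 0.] per [ 0.     0.    -0.012] [0. 0. 0.]
g [507.  284.8  36.1] tot [62.8 16.8  0. ] [0. 0. 0.] per [0.0078 0.0021 0.    ] [0. 0. 0.]
5 [-0.91 -0.08  0.3   2.09  0.22  0.72  1.13] err 0.0 0.0 dq 0.17
10 [-0.96 -0.01  0.17  2.09  0.54  0.81  0.35] err 0.0 0.0 dq 0.14
12 [-1.    0.03  0.14  2.06  0.6   0.88  0.1 ] err 0.0 0.0 dq 0.12
5 [-0.99  0.01  0.15  2.18  0.72  0.67  0.17] err 0.0 0.0 dq 0.04
10 [-0.97  0.01  0.17  2.29  0.88  0.44  0.21] err 0.0 0.0 dq 0.05
12 [-0.96  0.01  0.18  2.32  0.98  0.35  0.2 ] err 0.0 0.0 dq 0.05
5 [-0.99  0.14  0.23  2.4   1.58  0.25 -0.43] err 0.0 0.0 dq 0.16
10 [-0.8   0.29  0.03  2.46  2.21  0.35 -1.09] err 0.0 0.0 dq 0.09
5 [-0.77  0.34  0.06  2.37  2.22  0.3  -1.05] err 0.0 0.0 dq 0.02
8 [-0.76  0.37  0.08  2.31  2.21  0.27 -1.02] err 0.0 0.0 dq 0.02
```

play_rows(
  increments="-0.0004 0.0016 -0.0013 0.05 -0.83 -4.63;-0.0004 0.0016 -0.0013 0.05 -0.83 -4.63;-0.0004 0.0016 -0.0013 0.05 -0.83 -4.63;-0.0004 0.0016 -0.0013 0.05 -0.83 -4.63;-0.0004 0.0016 -0.0013 0.05 -0.83 -4.63;-0.0004 0.0016 -0.0013 0.05 -0.83 -4.63;-0.0004 0.0016 -0.0013 0.05 -0.83 -4.63;-0.0004 0.0016 -0.0013 0.05 -0.83 -4.63;-0.0004 0.0016 -0.0013 0.05 -0.83 -4.63;-0.0004 0.0016 -0.0013 0.05 -0.83 -4.63;-0.0004 0.0016 -0.0013 0.05 -0.83 -4.63;-0.0004 0.0016 -0.0013 0.05 -0.83 -4.63;0 0 0 0 0 0",
  fingers=75,
)

```text
time_s: 6.45
ee_pos: [429.3, 236.8, 209.7]
eef_rot: [-1.737, -1.339, 0.776]
ft_force: [0.4, 0.5, -0.2]
grip_width: 60.5
```

play_rows(
  increments="0.0012 0.0027 -0.0045 0 -0.67 2.5;0.0012 0.0027 -0.0045 0 -0.67 2.5;0.0012 0.0027 -0.0045 0 -0.67 2.5;0.0012 0.0027 -0.0045 0 -0.67 2.5;0.0012 0.0027 -0.0045 0 -0.67 2.5;0.0012 0.0027 -0.0045 0 -0.67 2.5;0.0012 0.0027 -0.0045 0 -0.67 2.5;0.0012 0.0027 -0.0045 0 -0.67 2.5;0.0012 0.0027 -0.0045 0 -0.67 2.5;0.0012 0.0027 -0.0045 0 -0.67 2.5;0.0012 0.0027 -0.0045 0 -0.67 2.5;0.0012 0.0027 -0.0045 0 -0.67 2.5;0 0 0 0 0 0;0 0 0 0 0 0",
)

```text
time_s: 7.85
ee_pos: [444.6, 267.4, 156.7]
eef_rot: [-1.475, -1.925, 0.942]
ft_force: [-1.0, 0.4, 0.2]
grip_width: 60.2
```

```bash
cat > chk.py <<'E'
from sim import *
from h import *
s=sense();Rt=R.from_rotvec(s["eef_rot"]).as_matrix();print(s["time_s"],np.round(s["q"],2),s["ee_pos"].round(1),s["grip_width"].round(1),"grasp",(s["ee_pos"]-5*Rt[:,1]).round(1));print(Rt.round(3))
E
python3 chk.py | tail -n +2
```

```text
Traceback (most recent call last):
  File "chk.py", line 3, in <module>
    s=sense();Rt=R.from_rotvec(s["eef_rot"]).as_matrix();print(s["time_s"],np.round(s["q"],2),s["ee_pos"].round(1),s["grip_width"].round(1),"grasp",(s["ee_pos"]-5*Rt[:,1]).round(1));print(Rt.round(3))
                                                                                                                   ^^^^^^^^^^^^^^^^^^^^^
AttributeError: 'float' object has no attribute 'round'
```

Reached as planned. I'll descend in two steps and check the joints between them.

play_rows(
  increments="0 0 -0.01 0 0 0;0 0 -0.01 0 0 0;0 0 -0.01 0 0 0;0 0 -0.01 0 0 0;0 0 -0.01 0 0 0;0 0 -0.01 0 0 0;0 0 0 0 0 0",
)

```text
time_s: 8.55
ee_pos: [444.2, 268.1, 95.8]
eef_rot: [-1.473, -1.926, 0.945]
ft_force: [0.0, -0.2, -0.4]
grip_width: 60.3
```

```bash
sed -i 's/s\["grip_width"\].round(1)/round(s["grip_width"],1)/; s/^s=sense/sense();s=sense/' chk.py; sed -i 's/^s=sense.*$//' fit.py; sed -i 's/^(s\["q"\].*$/]/' fit.py
python3 chk.py
```

```text
8.55 [-0.97  0.17  0.2   2.37  1.52  0.28 -0.38] [444.2 268.1  95.8] 60.3 grasp [441.2 267.3  99.8]
[[-0.263  0.592 -0.762]
 [ 0.965  0.159 -0.209]
 [-0.002 -0.79  -0.613]]
```

play_rows(
  increments="0 0 -0.01 0 0 0;0 0 -0.01 0 0 0;0 0 -0.01 0 0 0;0 0 -0.01 0 0 0;0 0 -0.01 0 0 0;0 0 -0.01 0 0 0;0 0 0 0 0 0;0 0 0 0 0 0",
)

```text
time_s: 9.35
ee_pos: [445.3, 268.5, 37.4]
eef_rot: [-1.475, -1.926, 0.941]
ft_force: [-0.3, 0.1, 0.8]
grip_width: 60.7
```

```bash
cat >> chk.py <<'E'
def look(n):
    w=read_camera("wrist");save(w,n);np.save(n+".npy",w,allow_pickle=True);return w
def proj(w,P):
    q=w["world_to_cam"]@np.array([*P,1]);return (q[:2]/q[2]*w["fx"]+[w["cx"],w["cy"]]).round(0)
E
python3 - <<'E'
from chk import *
w=look("w3");print(proj(w,(504,284,0)),proj(w,(504,284,40)),proj(w,(504,284,78)))
E
```

```text
9.35 [-0.85  0.33  0.07  2.41  2.13  0.34 -1.02] [445.3 268.5  37.4] 60.7 grasp [442.3 267.7  41.3]
[[-0.261  0.594 -0.761]
 [ 0.965  0.16  -0.206]
 [-0.    -0.789 -0.615]]
[324. 310.] [324. 383.] [324. 471.]
```

View pics/w3.png

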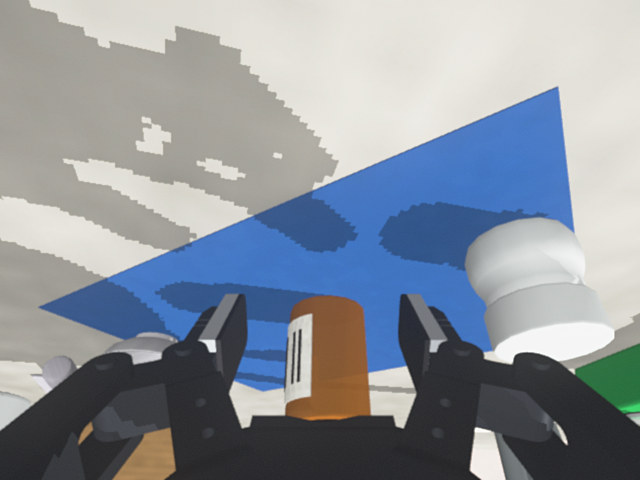

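The jar body (columns 287–368) sits between the pads (245–402), and the pot at (540,290) is clear. I'll advance and grip.

play_rows(
  increments="0.0076 0.002 0 0 0 0;0.0076 0.002 0 0 0 0;0.0076 0.002 0 0 0 0;0.0076 0.002 0 0 0 0;0.0076 0.002 0 0 0 0;0.0076 0.002 0 0 0 0;0.0076 0.002 0 0 0 0;0.0076 0.002 0 0 0 0;0 0 0 0 0 0;0 0 0 0 0 0",
)

```text
time_s: 10.4
ee_pos: [505.4, 284.3, 36.5]
eef_rot: [-1.474, -1.925, 0.942]
ft_force: [0.8, 0.0, -0.6]
grip_width: 60.2
```

play_rows(
  increments="0 0 0 0 0 0;0 0 0 0 0 0;0 0 0 0 0 0;0 0 0 0 0 0;0 0 0 0 0 0;0 0 0 0 0 0;0 0 0 0 0 0",
  fingers=255,
  newtons=30,
)

```text
time_s: 11.1
ee_pos: [505.1, 284.9, 36.7]
eef_rot: [-1.473, -1.927, 0.942]
ft_force: [-3.9, 0.1, 3.5]
grip_width: 40.8
```

Run:
```python
from chk import *
G=pose(15,38,0)
# plan: lift 10, back out, lift, then turn upright tool
run(np.array(s["q"]),[(s["ee_pos"]+[0,0,12],Rt,3),(s["ee_pos"]+[-120,-60,14],Rt,10),(s["ee_pos"]+[-120,-100,34],Rt,6)])
```

```text
11.1 [-0.8   0.4   0.12  2.27  2.13  0.26 -0.95] [505.1 284.9  36.7] 40.8 grasp [502.1 284.1  40.6]
[[-0.262  0.592 -0.762]
 [ 0.965  0.161 -0.207]
 [-0.    -0.789 -0.614]]
3 [-0.81  0.34  0.13  2.31  2.12  0.23 -0.93] err 0.0 0.0 dq 0.02
5 [-0.8   0.24  0.07  2.47  2.18  0.31 -1.02] err 0.0 0.0 dq 0.03
10 [ 0.27  0.37 -1.27  2.57  1.77  0.7  -0.65] err 2.9 1.8 dq 0.07
5 [ 0.48  0.14 -1.27  2.57  1.65  0.4  -0.46] err 5.4 3.4 dq 0.07
6 [ 0.53  0.09 -1.27  2.57  1.61  0.33 -0.4 ] err 5.7 3.7 dq 0.07
```

The jar is gripped: opening 40.8 mm, grasp point within 2 mm of the jar's axis. I'll lift it a little, slide it sideways out to open bench while turning about the vertical, and set it down there so I can regrasp from above.

Run:
```python
from chk import *
e=s["ee_pos"]
for az,tg in((-15,(490,120)),(0,(490,120)),(-15,(520,100))):
    print(az,tg);P=R.from_euler('z',az-15,degrees=True).as_matrix()@Rt
    run(np.array(s["q"]),[(e+[0,0,12],Rt,3),(np.array([*tg,e[2]+12]),P,12),(np.array([*tg,e[2]+1]),P,5)])
c=read_camera("top");save(c,"t2",(150,150,400,300),3)
```

```text
11.1 [-0.8   0.4   0.12  2.27  2.13  0.26 -0.95] [505.1 284.9  36.7] 40.8 grasp [502.1 284.1  40.6]
[[-0.262  0.592 -0.762]
 [ 0.965  0.161 -0.207]
 [-0.    -0.789 -0.614]]
-15 (490, 120)
3 [-0.81  0.34  0.13  2.31  2.12  0.23 -0.93] err 0.0 0.0 dq 0.02
5 [-0.87  0.31  0.23  2.37  1.89  0.29 -0.87] err 0.0 0.0 dq 0.04
10 [-0.87  0.29  0.28  2.4   1.7   0.36 -0.83] err 0.0 0.0 dq 0.04
12 [-0.86  0.29  0.3   2.41  1.63  0.38 -0.82] err 0.0 0.0 dq 0.03
5 [-0.85  0.32  0.29  2.42  1.72  0.38 -0.92] err 0.0 0.0 dq 0.02
0 (490, 120)
3 [-0.81  0.34  0.13  2.31  2.12  0.23 -0.93] err 0.0 0.0 dq 0.02
5 [-0.72  0.29  0.12  2.39  2.18  0.27 -1.01] err 0.0 0.0 dq 0.02
10 [-0.62  0.25  0.13  2.47  2.26  0.29 -1.08] err 0.0 0.0 dq 0.02
12 [-0.57  0.23  0.13  2.49  2.29  0.29 -1.11] err 0.0 0.0 dq 0.02
5 [-0.53  0.27  0.09  2.5   2.36  0.33 -1.19] err 0.0 0.0 dq 0.01
-15 (520, 100)
3 [-0.81  0.34  0.13  2.31  2.12  0.23 -0.93] err 0.0 0.0 dq 0.02
5 [-0.83  0.32  0.23  2.35  1.94  0.27 -0.89] err 0.0 0.0 dq 0.03
10 [-0.82  0.32  0.31  2.37  1.78  0.31 -0.84] err 0.0 0.0 dq 0.03
12 [-0.8   0.32  0.34  2.37  1.71  0.32 -0.82] err 0.0 0.0 dq 0.03
5 [-0.78  0.34  0.32  2.38  1.81  0.32 -0.93] err 0.0 0.0 dq 0.02
```

play_rows(
  increments="0 0 0.003 0 0 0;0 0 0.004 0 0 0;0 0 0.005 0 0 0;-0.00125 -0.01375 0 0 0 -2.5;-0.00125 -0.01375 0 0 0 -2.5;-0.00125 -0.01375 0 0 0 -2.5;-0.00125 -0.01375 0 0 0 -2.5;-0.00125 -0.01375 0 0 0 -2.5;-0.00125 -0.01375 0 0 0 -2.5;-0.00125 -0.01375 0 0 0 -2.5;-0.00125 -0.01375 0 0 0 -2.5;-0.00125 -0.01375 0 0 0 -2.5;-0.00125 -0.01375 0 0 0 -2.5;-0.00125 -0.01375 0 0 0 -2.5;-0.00125 -0.01375 0 0 0 -2.5;0 0 0 0 0 0;0 0 0 0 0 0",
)

```text
time_s: 12.85
ee_pos: [490.4, 119.1, 48.5]
eef_rot: [-1.846, -1.42, 0.696]
ft_force: [0.4, 0.7, -1.6]
grip_width: 41.2
```

Run:
```python
from chk import *
print(s["ft_force"])
c=read_camera("top"); d=read_camera("scene")
q=d["world_to_cam"]@np.array([490,120,50,1]);u,v=(q[:2]/q[2]*d["fx"]+[d["cx"],d["cy"]]).astype(int);print(u,v)
a=cv2.resize(c["img"][180:330,190:340],(400,400));b=cv2.resize(d["img"][v-60:v+60,u-60:u+60],(400,400))
cv2.imwrite("pics/m.png",np.hstack([a,b])[...,::-1])
```

```text
12.85 [-0.89  0.32  0.32  2.38  1.58  0.38 -0.78] [490.4 119.1  48.5] 41.2 grasp [487.4 119.9  52.4]
[[ 0.256  0.593 -0.763]
 [ 0.967 -0.158  0.202]
 [-0.001 -0.789 -0.614]]
[ 0.41197579  0.72653117 -1.56721318]
361 266
```

View pics/m.png

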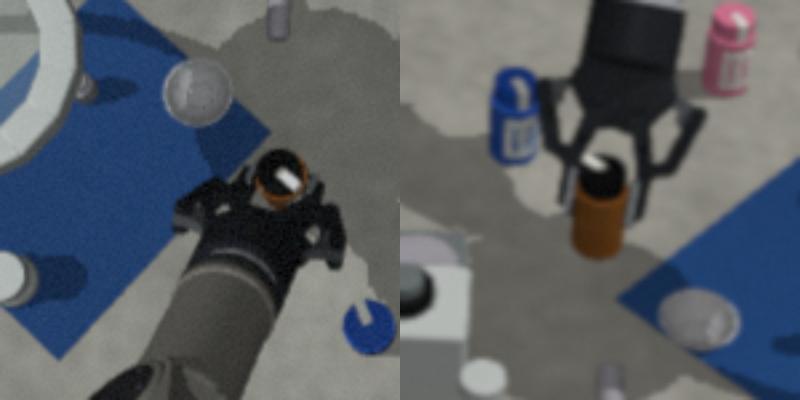

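The jar is upright in the grip and clear of the lamp, mat, dish and blue jar. I'll lower it slowly onto the bench.

play_rows(
  increments="0 0 -0.003 0 0 0;0 0 -0.003 0 0 0;0 0 -0.002 0 0 0;0 0 -0.0015 0 0 0;0 0 -0.001 0 0 0;0 0 -0.0008 0 0 0;0 0 0 0 0 0;0 0 0 0 0 0",
)

```text
time_s: 13.75
ee_pos: [490.5, 119.4, 37.4]
eef_rot: [-1.846, -1.42, 0.695]
ft_force: [0.5, -0.1, -1.6]
grip_width: 41.1
```

play_rows(
  increments="0 0 -0.0005 0 0 0;0 0 -0.0005 0 0 0;0 0 0 0 0 0;0 0 0 0 0 0",
)

```text
time_s: 14.15
ee_pos: [490.6, 119.5, 36.7]
eef_rot: [-1.847, -1.421, 0.694]
ft_force: [-2.4, -0.3, 2.9]
grip_width: 41.2
```

Contact, with 4.5 N taken up by the bench. I'll release, and simulate the way back to a top-down grasp at azimuth -80°.

play_rows(
  increments="0 0 0 0 0 0;0 0 0 0 0 0;0 0 0 0 0 0;0 0 0 0 0 0;0 0 0 0 0 0;-0.0078 0.0021 0 0 0 0;-0.0078 0.0021 0 0 0 0;-0.0078 0.0021 0 0 0 0;-0.0078 0.0021 0 0 0 0;-0.0078 0.0021 0 0 0 0;-0.0078 0.0021 0 0 0 0;-0.0078 0.0021 0 0 0 0;-0.0078 0.0021 0.005 0 0 0;0 0 0.015 0 0 0;0 0 0 0 0 0",
  fingers=75,
)

```text
time_s: 15.65
ee_pos: [428.3, 137.1, 57.5]
eef_rot: [-1.846, -1.422, 0.691]
ft_force: [0.4, -0.8, -0.0]
grip_width: 59.8
```

Run:
```python
from chk import *
e=s["ee_pos"];q=np.array(s["q"])
x=e;A=Rt
W=[("up",e+[0,0,120],Rt,8),("a",np.array([450,125,210.]),pose(-40,25,0),10),("b",np.array([488,120,210.]),pose(-80,0,0),14)]
for n,x1,A1,k in W:
    w=np.degrees((R.from_matrix(A1)*R.from_matrix(A).inv()).as_rotvec());print(n,"tot",(x1-x).round(1),w.round(1),"per",((x1-x)/k/1000).round(4),(w/k).round(2));x,A=x1,A1
run(q,[w[1:] for w in W])
c=read_camera("top");np.save("t3.npy",c,allow_pickle=True)
hsv=cv2.cvtColor(c["img"],cv2.COLOR_RGB2HSV);sub=c["img"][215:290,270:340]
cv2.imwrite("pics/t3.png",cv2.resize(sub,None,fx=6,fy=6)[...,::-1])
```

```text
15.65 [-1.    0.23  0.25  2.47  1.45  0.5  -0.79] [428.3 137.1  57.5] 59.8 grasp [425.4 137.9  61.5]
[[ 0.256  0.595 -0.762]
 [ 0.967 -0.156  0.203]
 [ 0.002 -0.788 -0.615]]
up tot [  0.   0. 120.] [0. 0. 0.] per [0.    0.    0.015] [0. 0. 0.]
a tot [ 21.7 -12.1  32.5] [  5.9  11.7 -25. ] per [ 0.0022 -0.0012  0.0032] [ 0.59  1.17 -2.5 ]
b tot [38. -5.  0.] [ 22.1  12.8 -39.4] per [ 0.0027 -0.0004  0.    ] [ 1.58  0.91 -2.81]
5 [-0.99  0.02  0.22  2.4   1.09  0.62 -0.34] err 0.0 0.0 dq 0.08
8 [-1.   -0.08  0.22  2.34  0.95  0.71 -0.15] err 0.0 0.0 dq 0.06
5 [-0.97 -0.02  0.27  2.17  0.68  0.85 -0.03] err 0.0 0.0 dq 0.05
10 [-0.91  0.06  0.31  2.    0.48  1.    0.03] err 0.0 0.0 dq 0.04
5 [-0.82  0.13  0.37  1.87  0.25  1.07  0.05] err 0.0 0.0 dq 0.04
10 [-0.71  0.2   0.41  1.77  0.04  1.15  0.04] err 0.0 0.0 dq 0.04
14 [-0.63  0.25  0.44  1.7  -0.11  1.21  0.02] err 0.0 0.0 dq 0.04
```

play_rows(
  increments="0 0 0.015 0 0 0;0 0 0.015 0 0 0;0 0 0.015 0 0 0;0 0 0.015 0 0 0;0 0 0.015 0 0 0;0 0 0.015 0 0 0;0 0 0.015 0 0 0;0 0 0.015 0 0 0;0.0022 -0.0012 0.0032 0.59 1.17 -2.5;0.0022 -0.0012 0.0032 0.59 1.17 -2.5;0.0022 -0.0012 0.0032 0.59 1.17 -2.5;0.0022 -0.0012 0.0032 0.59 1.17 -2.5;0.0022 -0.0012 0.0032 0.59 1.17 -2.5;0.0022 -0.0012 0.0032 0.59 1.17 -2.5;0.0022 -0.0012 0.0032 0.59 1.17 -2.5;0.0022 -0.0012 0.0032 0.59 1.17 -2.5;0.0022 -0.0012 0.0032 0.59 1.17 -2.5;0.0022 -0.0012 0.0032 0.59 1.17 -2.5",
)

```text
time_s: 17.5
ee_pos: [449.9, 123.5, 207.7]
eef_rot: [-1.861, -0.861, 0.557]
ft_force: [0.8, -0.1, -0.5]
grip_width: 60.2
```

play_rows(
  increments="0.0027 -0.0004 0 1.58 0.91 -2.81;0.0027 -0.0004 0 1.58 0.91 -2.81;0.0027 -0.0004 0 1.58 0.91 -2.81;0.0027 -0.0004 0 1.58 0.91 -2.81;0.0027 -0.0004 0 1.58 0.91 -2.81;0.0027 -0.0004 0 1.58 0.91 -2.81;0.0027 -0.0004 0 1.58 0.91 -2.81;0.0027 -0.0004 0 1.58 0.91 -2.81;0.0027 -0.0004 0 1.58 0.91 -2.81;0.0027 -0.0004 0 1.58 0.91 -2.81;0.0027 -0.0004 0 1.58 0.91 -2.81;0.0027 -0.0004 0 1.58 0.91 -2.81;0.0027 -0.0004 0 1.58 0.91 -2.81;0.0027 -0.0004 0 1.58 0.91 -2.81;0 0 0 0 0 0;0 0 0 0 0 0",
)

```text
time_s: 19.1
ee_pos: [487.4, 118.0, 207.5]
eef_rot: [-1.566, -0.136, 0.142]
ft_force: [0.1, 1.1, -0.0]
grip_width: 60.3
```

Run:
```python
from chk import *
w=look("w4");print(proj(w,(488,120,78)),w["z_map"][240,320])
im=w["img"].astype(int);v=w["img"].max(2)
# cap: dark pixels; strip: bright pixels near it
u0,v0=proj(w,(488,120,78)).astype(int)
sub=np.zeros(v.shape,np.uint8);sub[max(v0-70,0):v0+70,u0-70:u0+70]=1
m=((v<50)&(sub>0)).astype(np.uint8);n,l,st,ce=cv2.connectedComponentsWithStats(m);print(st[1:][st[1:,4]>100],ce[1:][st[1:,4]>100])
```

```text
19.1 [-0.66  0.25  0.47  1.71 -0.12  1.21  0.02] [487.4 118.  207.5] 60.3 grasp [487.5 118.  212.5]
[[ 0.984 -0.004 -0.176]
 [ 0.176 -0.     0.984]
 [-0.004 -1.     0.   ]]
[326. 232.] 267.56662
[[ 312  208   46   52 1139]] [[339.96927129 232.785777  ]]
```

View pics/w4.png

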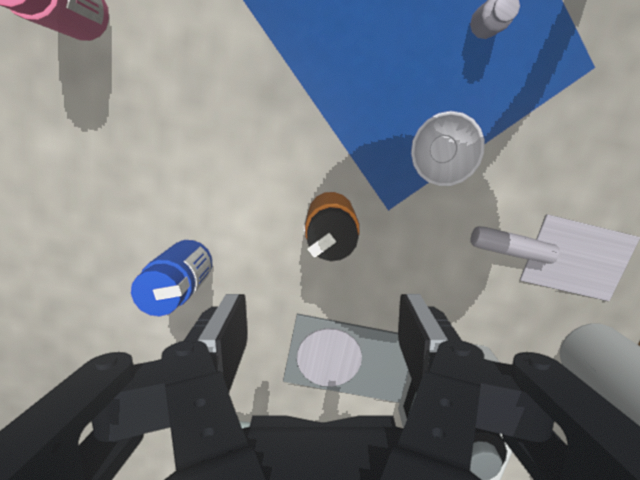

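The jar stands upright, with its cap at (332,234) and the strip pointing left and down to (310,249). The plate at (330,357) is in view too. I'll measure both.

```bash
cat > meas.py <<'E'
from chk import *
def cap(w,u0,v0,zc=78,r=45):
    "cap centre (world) and strip direction (deg) from a picture"
    v=w["img"].max(2).astype(int);mn=w["img"].min(2).astype(int);g=np.zeros(v.shape,np.uint8);cv2.circle(g,(int(u0),int(v0)),r,1,-1)
    d=((v<60)&(g>0)).astype(np.uint8);n,l,st,ce=cv2.connectedComponentsWithStats(d);k=1+st[1:,4].argmax();pd=np.argwhere(l==k)[:,::-1]
    b=((mn>165)&(g>0)).astype(np.uint8);n,l2,st2,ce2=cv2.connectedComponentsWithStats(b)
    j=1+np.argmin([np.linalg.norm(c-[u0,v0])-.3*a**.5*(a>20) for c,a in zip(ce2[1:],st2[1:,4])]);ps=np.argwhere(l2==j)[:,::-1]
    h=cv2.convexHull(np.r_[pd,ps].astype(np.int32));(cu,cv_),rad=cv2.minEnclosingCircle(h)
    C=ray(w,cu,cv_,zc)[:2];S=np.array([ray(w,*q,zc)[:2] for q in ps]);m=S.mean(0)-C
    _,_,V=np.linalg.svd(S-S.mean(0));a=V[0]*np.sign(V[0]@m)
    D=2*np.linalg.norm(ray(w,cu+rad,cv_,zc)[:2]-C)
    print("cap px",(round(cu,1),round(cv_,1),round(rad,1)),"world",C.round(1),"dia",D.round(1),"strip px",len(ps),"centroid dir",np.degrees(np.arctan2(m[1],m[0])).round(1),np.linalg.norm(m).round(1),"axis dir",np.degrees(np.arctan2(a[1],a[0])).round(1),"len",np.ptp((S-S.mean(0))@a).round(1))
    return C
E
python3 - <<'E'
from meas import *
w=np.load("w4.npy",allow_pickle=True).item();cap(w,332,234)
t=np.load("t3.npy",allow_pickle=True).item();print("top pred",proj(t,(488,119,78)));cap(t,*proj(t,(488,119,78)),r=16)
im=w["img"].astype(int);print("plate",im[357,330],"base",im[345,385],im[330,300])
g=im.mean(2);m=((g>im[345,385].mean()*0.5+im[357,330].mean()*0.5)).astype(np.uint8);m[:320]=0;m[395:]=0;m[:,:285]=0;m[:,375:]=0
n,l,st,ce=cv2.connectedComponentsWithStats(m);k=l[357,330];print(st[k],ce[k])
E2=cv2.fitEllipse(max(cv2.findContours((l==k).astype(np.uint8),0,1)[0],key=len));print(E2,ray(w,*E2[0],8).round(1))
T=np.linalg.inv(w["world_to_cam"])
B=[ray(w,u,v,4).round(1)[:2] for u,v in((297,314),(284,383),(411,330))];print("base corners",B)
# tray by top image: spot
c=np.load("top.npy",allow_pickle=True).item();g=c["img"].astype(int).mean(2)
m=((g>75)&(g<112)).astype(np.uint8);m[:252]=0;m[284:]=0;m[:,:462]=0;m[:,492:]=0
n,l,st,ce=cv2.connectedComponentsWithStats(m);k=l[268,477];E3=cv2.fitEllipse(max(cv2.findContours((l==k).astype(np.uint8),0,1)[0],key=len));print("spot",st[k],E3,ray(c,*E3[0],4).round(1))
E
```

```text
19.15 [-0.66  0.25  0.47  1.71 -0.12  1.21  0.02] [487.3 118.6 207.7] 60.1 grasp [487.3 118.6 212.7]
[[ 0.984 -0.003 -0.177]
 [ 0.177  0.     0.984]
 [-0.003 -1.     0.001]]
cap px (330.1, 234.6, 27.4) world [491.4 118.6] dia 38.3 strip px 292 centroid dir -120.5 10.4 axis dir -133.3 len 19.3
top pred [294. 247.]
cap px (294.8, 245.3, 8.8) world [492.1 116.3] dia 37.2 strip px 8 centroid dir -129.3 13.6 axis dir -137.9 len 6.0
plate [187 185 192] base [135 142 142] [137 144 145]
[ 297  329   65   57 2822] [328.86392629 356.9794472 ]
((328.8497009277344, 356.8930358886719), (54.606266021728516, 63.91535949707031), 88.05228424072266) [517.  -21.4   8. ]
base corners [array([479.2,  16.6]), array([478.3, -61.5]), array([590.4,  19.3])]
spot [466 258  21  20 333] ((476.35125732421875, 267.4584655761719), (19.197729110717773, 20.22866439819336), 110.51201629638672) [ 441.6 -276.6    4. ]
```

play_rows(
  increments="0.001 0 -0.02 0 0 0;0.001 0 -0.02 0 0 0;0.001 0 -0.02 0 0 0;0.001 0 -0.02 0 0 0;0 0 -0.02 0 0 0;0 0 -0.02 0 0 0;0 0 -0.02 0 0 0;0 0 -0.015 0 0 0;0 0 -0.012 0 0 0;0 0 0 0 0 0;0 0 0 0 0 0",
)

```text
time_s: 20.25
ee_pos: [492.0, 118.9, 41.6]
eef_rot: [-1.564, -0.138, 0.141]
ft_force: [0.8, 1.0, -0.9]
grip_width: 60.0
```

play_rows(
  increments="0 0 0 0 0 0;0 0 0 0 0 0;0 0 0 0 0 0;0 0 0 0 0 0;0 0 0 0 0 0;0 0 0 0 0 0;0 0 0.002 0 0 0;0 0 0.004 0 0 0;0 0 0.01 0 0 0;0 0 0.01 0 0 0;0 0 0.01 0 0 0;0 0 0.01 0 0 0;0 0 0 0 0 0",
  fingers=255,
)

```text
time_s: 21.55
ee_pos: [493.4, 118.9, 89.4]
eef_rot: [-1.563, -0.141, 0.137]
ft_force: [0.2, -0.1, -1.5]
grip_width: 41.4
```

Run:
```python
from chk import *
q=np.array(s["q"]);e=s["ee_pos"]
P=R.from_euler('z',64,degrees=True).as_matrix()@Rt
run(q,[(np.array([505,50,e[2]]),P,9),(np.array([517.3,-22,e[2]]),R.from_euler('z',64,degrees=True).as_matrix()@P,9)])
```

```text
21.55 [-0.62  0.39  0.44  1.86 -0.21  0.94  0.1 ] [493.4 118.9  89.4] 41.4 grasp [493.4 118.9  94.4]
[[ 0.984  0.002 -0.176]
 [ 0.176  0.003  0.984]
 [ 0.002 -1.     0.003]]
5 [-0.44  0.37  0.32  1.86 -0.15  0.93  0.74] err 0.0 0.0 dq 0.13
9 [-0.3   0.37  0.22  1.86 -0.1   0.93  1.26] err 0.0 0.0 dq 0.13
5 [-0.13  0.37  0.1   1.84 -0.05  0.93  1.91] err 0.0 0.0 dq 0.13
9 [ 0.01  0.38  0.01  1.83 -0.    0.94  2.43] err 0.0 0.0 dq 0.13
```

play_rows(
  increments="0.00133 -0.00783 0 0 0 7.1;0.00133 -0.00783 0 0 0 7.1;0.00133 -0.00783 0 0 0 7.1;0.00133 -0.00783 0 0 0 7.1;0.00133 -0.00783 0 0 0 7.1;0.00133 -0.00783 0 0 0 7.1;0.00133 -0.00783 0 0 0 7.1;0.00133 -0.00783 0 0 0 7.1;0.00133 -0.00783 0 0 0 7.1;0.00133 -0.00783 0 0 0 7.1;0.00133 -0.00783 0 0 0 7.1;0.00133 -0.00783 0 0 0 7.1;0.00133 -0.00783 0 0 0 7.1;0.00133 -0.00783 0 0 0 7.1;0.00133 -0.00783 0 0 0 7.1;0.00133 -0.00783 0 0 0 7.1;0.00133 -0.00783 0 0 0 7.1;0.00133 -0.00783 0 0 0 7.1;0 0 0 0 0 0;0 0 0 0 0 0",
)

```text
time_s: 23.55
ee_pos: [515.6, -22.3, 87.2]
eef_rot: [-0.692, -1.789, 1.794]
ft_force: [0.4, 0.1, -2.4]
grip_width: 41.3
```

Run:
```python
from chk import *
w=look("w5")
print(proj(w,(517,-22,126)),proj(w,(517,-22,8)),proj(w,(597,-25,90)))
c=read_camera("top");np.save("t5.npy",c,allow_pickle=True)
a=w["img"];b=cv2.resize(c["img"][150:265,315:405],(376,480))
cv2.imwrite("pics/m5.png",cv2.resize(np.hstack([a,b]),(800,378))[...,::-1])
```

```text
23.55 [-0.01  0.39  0.02  1.82 -0.01  0.93  2.42] [515.6 -22.3  87.2] 41.3 grasp [515.6 -22.3  92.2]
[[-0.74  -0.001 -0.672]
 [ 0.672 -0.002 -0.74 ]
 [-0.001 -1.     0.002]]
[321. 404.] [322. 264.] [170. 451.]
```

View pics/m5.png

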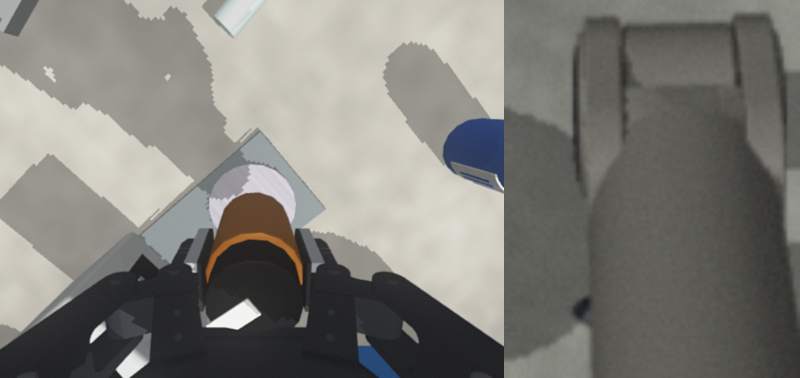

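In hand above the plate: cap and strip at about (295,395) px full-res, and the base plate's corner at (330,165). I'll measure the strip direction against the base's edges.

Run:
```python
from chk import *
w=np.load("w5.npy",allow_pickle=True).item();im=w["img"].astype(int)
b=(im.min(2)>150).astype(np.uint8);b[:375]=0;b[425:]=0;b[:,:245]=0;b[:,345:]=0
n,l,st,ce=cv2.connectedComponentsWithStats(b);k=1+st[1:,4].argmax();print(st[k],ce[k])
cn=max(cv2.findContours((l==k).astype(np.uint8),0,1)[0],key=len);ap=cv2.approxPolyDP(cn,4,True)[:,0];print(ap.tolist())
for q in ap: print(q,ray(w,*q,124)[:2].round(1))
ps=np.argwhere(l==k)[:,::-1];S=np.array([ray(w,*q,124)[:2] for q in ps]);_,_,V=np.linalg.svd(S-S.mean(0));print("axis",np.degrees(np.arctan2(V[0,1],V[0,0])))
rc=cv2.minAreaRect(S.astype(np.float32));print(rc)
# base outline: edges via Canny+Hough in base area
e=cv2.Canny(cv2.cvtColor(w["img"],cv2.COLOR_RGB2GRAY),40,120);e[280:]=0;e[:150]=0;e[:,:150]=0;e[:,420:]=0
for L in cv2.HoughLinesP(e,1,np.pi/360,25,minLineLength=35,maxLineGap=8)[:,0]:
    a,c=ray(w,L[0],L[1],5)[:2],ray(w,L[2],L[3],5)[:2];d=c-a;print(L,a.round(1),c.round(1),np.degrees(np.arctan2(d[1],d[0])).round(1))
# top image: base and block edges
c=np.load("top.npy",allow_pickle=True).item();g=cv2.cvtColor(c["img"],cv2.COLOR_RGB2GRAY);e=cv2.Canny(g,40,120);m=np.zeros_like(e);m[150:262,330:395]=1;e=e*m
print("top")
for L in cv2.HoughLinesP(e,.5,np.pi/720,18,minLineLength=22,maxLineGap=4)[:,0]:
    z=90 if max(L[1],L[3])<196 else 5
    a,d=ray(c,L[0],L[1],z)[:2],ray(c,L[2],L[3],z)[:2];v=d-a;print(L,z,a.round(0),d.round(0),np.degrees(np.arctan2(v[1],v[0])).round(1))
```

```text
23.65 [-0.01  0.39  0.02  1.82 -0.01  0.93  2.42] [515.6 -21.6  87.3] 41.1 grasp [515.6 -21.6  92.3]
[[-0.742 -0.001 -0.671]
 [ 0.671 -0.002 -0.742]
 [-0.001 -1.     0.002]]
[ 261  380   70   39 1315] [300.1095057  401.80456274]
[[330, 397], [313, 380], [261, 414], [300, 418]]
[330 397] [514.6 -20.8]
[313 380] [514.4 -28. ]
[261 414] [533.  -29.7]
[300 418] [525.7 -21.3]
axis -15.768022893675845
((523.841064453125, -24.960002899169922), (8.291666030883789, 19.121782302856445), 84.78268432617188)
[197 279 329 164] [578.6 -63.7] [476.4 -60.9] 178.4
[333 167 413 264] [475.9 -58.2] [478.6  14.6] 87.9
[192 279 246 229] [580.8 -65.7] [535.6 -65.6] 179.9
[197 185 266 251] [ 537.8 -101.3] [536.4 -48.7] 91.5
[205 275 249 237] [573.3 -62.3] [537.7 -61.2] 178.2
[253 232 302 189] [533.9 -61.7] [496.5 -60.8] 178.6
[203 278 250 237] [575.5 -61.8] [537.3 -60.8] 178.5
[279 253 322 244] [531.7 -42.7] [509.6 -30. ] 150.0
[328 162 384 229] [476.1 -62. ] [477.6 -12.9] 88.3
[193 279 246 230] [580.4 -65.3] [536.  -65.2] 179.9
top
[341 162 382 162] 90 [667.  13.] [664. -75.] -92.3
[336 193 373 193] 90 [599.  26.] [596. -52.] -92.2
[348 201 372 201] 5 [603.  -0.] [601. -55.] -92.2
[348 196 373 196] 5 [614.  -1.] [612. -57.] -92.2
[351 198 373 198] 5 [609.  -7.] [608. -57.] -92.2
```

The strip points at about -3° and the scanner's x axis at about -1.8°. Using the held jar to cancel camera bias puts the plate at about (519,-21). I'll lower it onto the plate.

play_rows(
  increments="0.0017 0.0003 0 0 0 0.6;0.0017 0.0003 -0.004 0 0 0.6;0 0 -0.008 0 0 0;0 0 -0.008 0 0 0;0 0 -0.007 0 0 0;0 0 -0.004 0 0 0;0 0 -0.002 0 0 0;0 0 -0.0015 0 0 0;0 0 -0.001 0 0 0;0 0 0 0 0 0;0 0 0 0 0 0",
)

```text
time_s: 24.75
ee_pos: [519.4, -21.7, 52.1]
eef_rot: [-0.675, -1.805, 1.81]
ft_force: [0.5, 0.1, -1.3]
grip_width: 41.3
```

play_rows(
  increments="0 0 -0.001 0 0 0;0 0 -0.0005 0 0 0;0 0 -0.0005 0 0 0;0 0 0 0 0 0;0 0 0 0 0 0",
)

```text
time_s: 25.25
ee_pos: [519.4, -21.7, 50.5]
eef_rot: [-0.674, -1.805, 1.81]
ft_force: [-1.7, -0.6, 6.0]
grip_width: 41.7
```

play_rows(
  increments="0 0 0 0 0 0;0 0 0 0 0 0;0 0 0 0 0 0;0 0 0 0 0 0;0 0 0.005 0 0 0;0 0 0.02 0 0 0;0 0 0.025 0 0 0;0 0 0.025 0 0 0;0 0 0.025 0 0 0;0 0 0.025 0 0 0;0 0 0.025 0 0 0;0 0 0.01 0 0 0;0 0 0 0 0 0;0 0 0 0 0 0",
  fingers=75,
)

```text
time_s: 26.65
ee_pos: [518.5, -21.7, 208.9]
eef_rot: [-0.672, -1.804, 1.81]
ft_force: [0.2, 0.5, -0.1]
grip_width: 60.0
```

Run:
```python
from meas import *
w=look("w6");pj=proj(w,(519,-21.5,86));print(pj);cap(w,*pj,zc=86)
v0=int(pj[1]);im=w["img"]
cv2.imwrite("pics/c6.png",cv2.resize(im[v0-110:v0+90,200:440],None,fx=3,fy=3,interpolation=cv2.INTER_CUBIC)[...,::-1]);print(v0-110)
```

```text
26.65 [-0.01  0.27  0.02  1.65 -0.    1.22  2.44] [518.5 -21.7 208.9] 60.0 grasp [518.6 -21.7 213.9]
[[-0.756 -0.002 -0.654]
 [ 0.654 -0.003 -0.756]
 [-0.    -1.     0.003]]
[323. 242.]
cap px (319.5, 238.0, 28.3) world [519.  -25.1] dia 38.6 strip px 329 centroid dir 9.1 9.9 axis dir -3.0 len 19.8
132
```

View pics/c6.png

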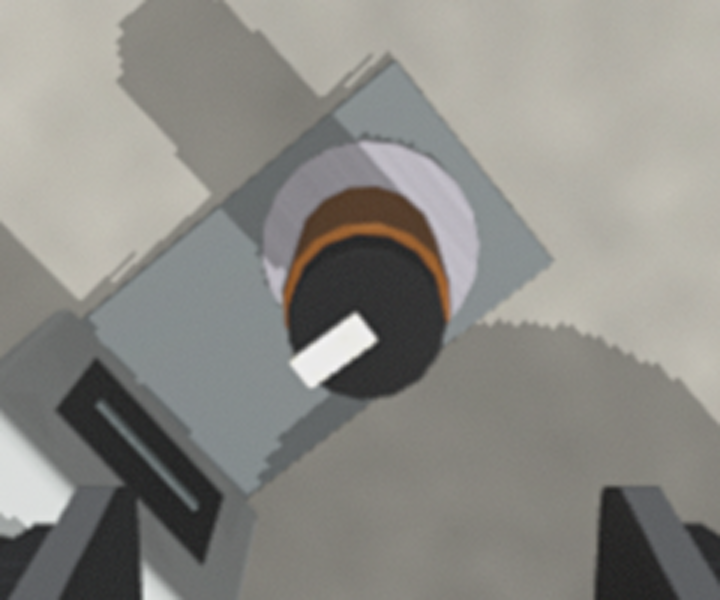

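Run:
```python
from meas import *
w=np.load("w6.npy",allow_pickle=True).item()
def P(u,v,z): return ray(w,200+u/3,132+v/3,z)[:2]
def fit(pts,z,r):
    q=np.array([P(*t,z) for t in pts]);f=least_squares(lambda c:np.linalg.norm(q-c,axis=1)-r,q.mean(0));return f.x.round(1),f.fun.round(1)
print("plate",fit([(262,250),(268,215),(300,165),(335,145),(375,140),(430,160),(465,200),(478,245),(462,300)],8,32))
print("jar base",fit([(300,215),(320,195),(340,188),(365,186),(395,188),(420,200)],8,21))
print("cap",fit([(290,318),(300,270),(366,236),(435,275),(446,318),(430,365),(370,398),(320,385)],86,18.5))
for a,b in(((290,362),(357,313)),((312,388),(378,341))): d=P(*b,86)-P(*a,86);print("strip",np.degrees(np.arctan2(*-d[::-1])))
for a,b in(((250,492),(553,260)),((85,312),(390,55))): d=P(*b,3)-P(*a,3);print("base",np.degrees(np.arctan2(*-d[::-1])))
for a,b in(((390,55),(553,260)),): d=P(*b,3)-P(*a,3);print("front",np.degrees(np.arctan2(d[1],d[0]))-90)
```

```text
26.7 [-0.01  0.27  0.02  1.66 -0.    1.22  2.44] [518.2 -21.7 208.4] 60.6 grasp [518.2 -21.7 213.4]
[[-0.756 -0.003 -0.654]
 [ 0.654 -0.003 -0.756]
 [ 0.001 -1.     0.004]]
plate (array([517.5, -22.9]), array([-0.6, -0.8, -0. ,  0.3,  0.2, -0.3, -0.5, -0.1, -0.6]))
jar base (array([518.9, -23.2]), array([ 1. ,  0.5, -0.6, -1.3, -0. ,  1.3]))
cap (array([517.8, -23.7]), array([-1.1,  0.3,  0.7,  0. , -0.4, -0.2,  0.5,  0.6]))
strip -3.820877228104635
strip -4.259727589324978
base -1.87653696591195
base -1.4172027252403898
front -1.4770746990861028
```

The jar is within about 1.5 mm of the plate's middle and its label within about 2.5° of the window, which is good. Now to go above the key.

play_rows(
  increments="0.014 -0.0004 0 0 0 0;0.014 -0.0004 0 0 0 0;0.014 -0.0004 0 0 0 0;0.014 -0.0004 0 0 0 0;0.014 -0.0004 0 0 0 0;0.014 -0.0004 0 0 0 0;0.014 -0.0004 0 0 0 0;0.014 -0.0004 0 0 0 0;0 0 0 0 0 0;0 0 0 0 0 0",
)

```text
time_s: 27.7
ee_pos: [630.2, -24.9, 208.1]
eef_rot: [-0.67, -1.803, 1.81]
ft_force: [0.4, 0.9, -1.2]
grip_width: 59.8
```

Run:
```python
from meas import *
w=look("w7");pj=proj(w,(630,-25,108)).astype(int);print(pj,pt(w,*pj).round(1))
cv2.imwrite("pics/c7.png",cv2.resize(w["img"][max(pj[1]-100,0):pj[1]+80,200:440],None,fx=3,fy=3)[...,::-1]);print(max(pj[1]-100,0))
```

```text
27.7 [-0.01  0.5   0.03  1.33 -0.01  1.32  2.45] [630.2 -24.9 208.1] 59.8 grasp [630.2 -24.9 213.1]
[[-0.756 -0.004 -0.654]
 [ 0.654 -0.003 -0.756]
 [ 0.001 -1.     0.005]]
[323 251] [629.2 -26.  111.9]
151
```

View pics/c7.png

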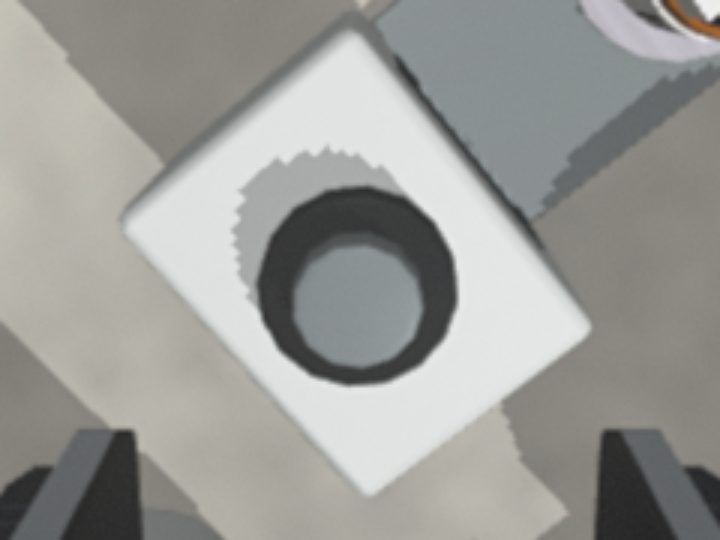

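The key is centred at about (319,251) full-res with its top at z ≈ 112, which puts it near (632,-25). I'll shut the fingers and descend.

play_rows(
  increments="0.002 0 0 0 0 0;0 0 -0.01 0 0 0;0 0 -0.01 0 0 0;0 0 -0.015 0 0 0;0 0 -0.015 0 0 0;0 0 -0.01 0 0 0;0 0 -0.008 0 0 0;0 0 -0.004 0 0 0;0 0 0 0 0 0;0 0 0 0 0 0",
  fingers=255,
)

```text
time_s: 28.75
ee_pos: [633.7, -25.0, 138.4]
eef_rot: [-0.675, -1.806, 1.81]
ft_force: [0.8, -1.0, -0.5]
grip_width: -0.2
```

play_rows(
  increments="0 0 -0.002 0 0 0;0 0 -0.002 0 0 0;0 0 -0.002 0 0 0;0 0 0 0 0 0;0 0 0 0 0 0",
)

```text
time_s: 29.25
ee_pos: [633.2, -24.9, 131.8]
eef_rot: [-0.674, -1.805, 1.81]
ft_force: [-0.2, 0.1, -0.3]
grip_width: 0.1
```

play_rows(
  increments="0 0 -0.002 0 0 0;0 0 -0.002 0 0 0;0 0 -0.001 0 0 0;0 0 0 0 0 0;0 0 0 0 0 0",
)

```text
time_s: 29.75
ee_pos: [633.2, -24.9, 126.9]
eef_rot: [-0.674, -1.805, 1.81]
ft_force: [0.5, -1.0, 0.6]
grip_width: 0.1
```

play_rows(
  increments="0 0 -0.001 0 0 0;0 0 -0.001 0 0 0;0 0 -0.001 0 0 0;0 0 0 0 0 0;0 0 0 0 0 0",
)

```text
time_s: 30.25
ee_pos: [633.4, -24.9, 124.2]
eef_rot: [-0.675, -1.805, 1.81]
ft_force: [-0.3, -0.7, 2.4]
grip_width: -0.3
```

Contact, and the spring is loading up. Pressing further.

play_rows(
  increments="0 0 -0.001 0 0 0;0 0 -0.001 0 0 0;0 0 -0.001 0 0 0;0 0 0 0 0 0;0 0 0 0 0 0",
)

```text
time_s: 30.75
ee_pos: [633.4, -25.0, 121.2]
eef_rot: [-0.675, -1.805, 1.81]
ft_force: [-0.1, 0.2, 4.0]
grip_width: 0.1
```

play_rows(
  increments="0 0 -0.001 0 0 0;0 0 0 0 0 0;0 0 0 0 0 0",
)

```text
time_s: 31.05
ee_pos: [633.5, -24.9, 120.2]
eef_rot: [-0.675, -1.805, 1.81]
ft_force: [-1.4, -0.4, 5.5]
grip_width: -0.1
```

play_rows(
  increments="0 0 -0.001 0 0 0;0 0 -0.001 0 0 0;0 0 -0.001 0 0 0;0 0 0 0 0 0;0 0 0 0 0 0",
)

```text
time_s: 31.55
ee_pos: [633.5, -24.9, 120.0]
eef_rot: [-0.676, -1.806, 1.81]
ft_force: [-4.8, -0.4, 16.1]
grip_width: 0.1
```

Bottomed at z 120 with 16 N, after about 6 mm of travel from first contact, so the key is fully pressed. I'll rise and go back over the jar, opening the fingers.

play_rows(
  increments="0 0 0.005 0 0 0;0 0 0.015 0 0 0;0 0 0.02 0 0 0;0 0 0.02 0 0 0;0 0 0.02 0 0 0;0 0 0.01 0 0 0;0 0 0 0 0 0;0 0 0 0 0 0",
)

```text
time_s: 32.35
ee_pos: [632.6, -24.9, 205.5]
eef_rot: [-0.672, -1.804, 1.81]
ft_force: [0.3, 0.6, -0.7]
grip_width: 0.0
```

play_rows(
  increments="-0.0143 0.0004 0 0 0 0;-0.0143 0.0004 0 0 0 0;-0.0143 0.0004 0 0 0 0;-0.0143 0.0004 0 0 0 0;-0.0143 0.0004 0 0 0 0;-0.0143 0.0004 0 0 0 0;-0.0143 0.0004 0 0 0 0;-0.0143 0.0004 0 0 0 0;0 0 0 0 0 0;0 0 0 0 0 0",
  fingers=75,
)

```text
time_s: 33.35
ee_pos: [518.6, -21.7, 206.0]
eef_rot: [-0.673, -1.804, 1.81]
ft_force: [0.6, 0.3, -0.4]
grip_width: 60.2
```

Run:
```python
from meas import *
w=look("w8");pj=proj(w,(518.5,-24,86));print(pj);cap(w,*pj,zc=86)
c=read_camera("top");np.save("t8.npy",c,allow_pickle=True)
P=R.from_euler('z',-42,degrees=True).as_matrix()
e=s["ee_pos"]
run(np.array(s["q"]),[(e+[0,0,-158],Rt,10),(e+[0,0,-88],Rt,6),(np.array([480,-150,120.]),P@Rt,12),(np.array([443,-274,120.]),P@P@Rt,12),(np.array([443,-274,46.]),P@P@Rt,8)])
```

```text
33.35 [-0.01  0.27  0.02  1.66 -0.    1.21  2.44] [518.6 -21.7 206. ] 60.2 grasp [518.6 -21.7 211. ]
[[-0.756 -0.001 -0.654]
 [ 0.654 -0.003 -0.756]
 [-0.001 -1.     0.003]]
[321. 240.]
cap px (319.0, 239.0, 28.6) world [519.3 -25.4] dia 38.6 strip px 335 centroid dir 11.1 9.9 axis dir -3.4 len 19.8
5 [-0.01  0.34  0.02  1.78 -0.    1.03  2.44] err 0.0 0.0 dq 0.04
10 [-0.01  0.43  0.02  1.87 -0.01  0.84  2.45] err 0.0 0.0 dq 0.04
5 [-0.01  0.36  0.02  1.81 -0.    0.98  2.45] err 0.0 0.0 dq 0.03
6 [-0.01  0.35  0.02  1.79 -0.    1.    2.45] err 0.0 0.0 dq 0.03
5 [ 0.03  0.33  0.1   1.82 -0.04  1.    2.28] err 0.0 0.0 dq 0.03
10 [ 0.08  0.32  0.19  1.83 -0.07  1.    2.11] err 0.0 0.0 dq 0.03
12 [ 0.1   0.32  0.22  1.83 -0.08  1.    2.05] err 0.0 0.0 dq 0.03
5 [ 0.14  0.33  0.3   1.82 -0.11  1.    1.88] err 0.0 0.0 dq 0.03
10 [ 0.18  0.36  0.38  1.8  -0.15  1.02  1.72] err 0.0 0.0 dq 0.03
12 [ 0.2   0.37  0.41  1.78 -0.17  1.02  1.65] err 0.0 0.0 dq 0.03
5 [ 0.22  0.43  0.4   1.84 -0.2   0.92  1.68] err 0.0 0.0 dq 0.02
8 [ 0.23  0.46  0.39  1.86 -0.22  0.86  1.69] err 0.0 0.0 dq 0.02
```

The jar hasn't moved. I'll grip it and lift it clear, to jar bottom ≈ 75 mm.

play_rows(
  increments="0 0 -0.02 0 0 0;0 0 -0.02 0 0 0;0 0 -0.02 0 0 0;0 0 -0.02 0 0 0;0 0 -0.02 0 0 0;0 0 -0.02 0 0 0;0 0 -0.02 0 0 0;0 0 -0.01 0 0 0;0 0 -0.005 0 0 0;0 0 0 0 0 0;0 0 0 0 0 0",
)

```text
time_s: 34.55
ee_pos: [519.7, -21.8, 52.6]
eef_rot: [-0.676, -1.806, 1.81]
ft_force: [0.4, -0.2, 0.1]
grip_width: 60.5
```

play_rows(
  increments="0 0 0 0 0 0;0 0 0 0 0 0;0 0 0 0 0 0;0 0 0 0 0 0;0 0 0 0 0 0;0 0 0 0 0 0;0 0 0.003 0 0 0;0 0 0.007 0 0 0;0 0 0.015 0 0 0;0 0 0.015 0 0 0;0 0 0.015 0 0 0;0 0 0.015 0 0 0;0 0 0.015 0 0 0;0 0 0.01 0 0 0;0 0 0 0 0 0",
  fingers=255,
)

```text
time_s: 36.05
ee_pos: [519.8, -21.8, 148.3]
eef_rot: [-0.677, -1.807, 1.81]
ft_force: [0.5, -0.0, -1.3]
grip_width: 41.1
```

play_rows(
  increments="-0.00427 -0.01403 0 0 0 -4.7;-0.00427 -0.01403 0 0 0 -4.7;-0.00427 -0.01403 0 0 0 -4.7;-0.00427 -0.01403 0 0 0 -4.7;-0.00427 -0.01403 0 0 0 -4.7;-0.00427 -0.01403 0 0 0 -4.7;-0.00427 -0.01403 0 0 0 -4.7;-0.00427 -0.01403 0 0 0 -4.7;-0.00427 -0.01403 0 0 0 -4.7;-0.00427 -0.01403 0 0 0 -4.7;-0.00427 -0.01403 0 0 0 -4.7;-0.00427 -0.01403 0 0 0 -4.7;-0.00427 -0.01403 0 0 0 -4.7;-0.00427 -0.01403 0 0 0 -4.7;-0.00427 -0.01403 0 0 0 -4.7;-0.00427 -0.01403 0 0 0 -4.7;-0.00427 -0.01403 0 0 0 -4.7;-0.00427 -0.01403 0 0 0 -4.7;0 0 0 0 0 0;0 0 0 0 0 0",
)

```text
time_s: 38.05
ee_pos: [441.6, -273.5, 146.1]
eef_rot: [-1.437, -0.741, 0.746]
ft_force: [-0.4, 0.4, -1.6]
grip_width: 40.7
```

Run:
```python
from chk import *
w=look("w9");e=s["ee_pos"];print("spot",proj(w,(443,-274.5,4)),"jar bottom",proj(w,(e[0],e[1],e[2]-44.6)),"cap",proj(w,(e[0],e[1],e[2]+33)))
```

```text
38.05 [ 0.21  0.34  0.4   1.75 -0.15  1.08  1.61] [ 441.6 -273.5  146.1] 40.7 grasp [ 441.6 -273.5  151.1]
[[ 0.579 -0.004 -0.815]
 [ 0.815  0.001  0.579]
 [-0.001 -1.     0.004]]
spot [325. 234.] jar bottom [326. 281.] cap [328. 381.]
```

View pics/w9.png

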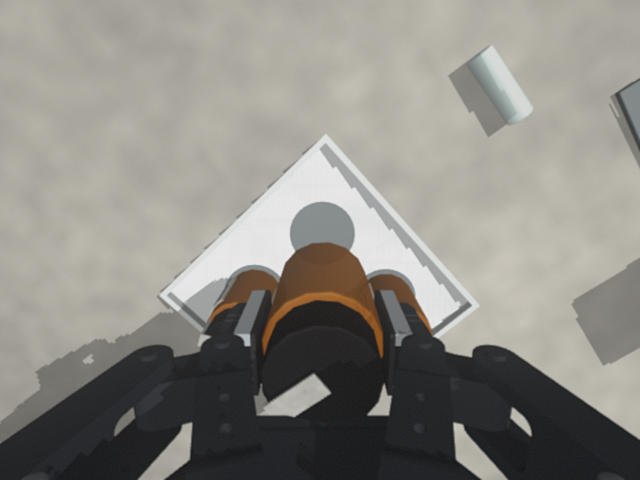

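The view shows the spot as a disc at about (322,232) and the jar held upright over it. The neighbours at (245,290) and (395,290) are clear. I'll measure the spot against the jar in the same view.

Run:
```python
from chk import *
w=np.load("w9.npy",allow_pickle=True).item();im=w["img"].astype(int)
g=im.mean(2);hs=cv2.cvtColor(w["img"],cv2.COLOR_RGB2HSV)
m=((g<165)&(hs[...,1]<60)).astype(np.uint8);m[:195]=0;m[250:]=0;m[:,283:]*=1;m[:,:283]=0;m[:,362:]=0
n,l,st,ce=cv2.connectedComponentsWithStats(m);k=l[225,322];print(st[k],im[225,322])
cn=max(cv2.findContours((l==k).astype(np.uint8),0,1)[0],key=len)[:,0];cn=cn[cn[:,1]<238]
def fit(pts,z,r):
    q=np.array([ray(w,*t,z)[:2] for t in pts]);f=least_squares(lambda c:np.linalg.norm(q-c,axis=1)-r,q.mean(0),loss='soft_l1');return f.x.round(1),np.abs(f.fun).mean().round(2)
print("spot",fit(cn,4,24))
a=((hs[...,0]<22)&(hs[...,1]>120)).astype(np.uint8);a[300:]=0;a[:,:270]=0;a[:,372:]=0
cn2=max(cv2.findContours(a,0,1)[0],key=len)[:,0];top=np.array([[u,cn2[cn2[:,0]==u][:,1].min()] for u in range(298,348,4) if (cn2[:,0]==u).any()]);print(top[[0,6,-1]])
print("jar bottom",fit(top,s["ee_pos"][2]-44.6,21), "tcp",s["ee_pos"].round(1))
```

```text
38.1 [ 0.2   0.34  0.4   1.75 -0.15  1.08  1.61] [ 442.  -272.9  146.2] 41.1 grasp [ 442.  -272.9  151.2]
[[ 0.578 -0.004 -0.816]
 [ 0.816  0.001  0.578]
 [-0.001 -1.     0.004]]
[ 290  202   64   48 2351] [135 142 142]
spot (array([ 442.1, -276.6]), np.float64(0.41))
[[298 272]
 [322 244]
 [346 250]]
jar bottom (array([ 447.3, -269.8]), np.float64(1.08)) tcp [ 442.  -272.9  146.2]
```

The jar-bottom fit is poor (1 mm residual on a short arc), so I won't use it. The top and wrist views agree on the spot; after the bias correction it lies at (443,-274.3). Lowering now.

play_rows(
  increments="0.0006 -0.0006 0 0 0 0;0.0006 -0.0006 -0.01 0 0 0;0 0 -0.015 0 0 0;0 0 -0.015 0 0 0;0 0 -0.015 0 0 0;0 0 -0.012 0 0 0;0 0 -0.01 0 0 0;0 0 -0.008 0 0 0;0 0 -0.005 0 0 0;0 0 -0.003 0 0 0;0 0 -0.001 0 0 0;0 0 0 0 0 0;0 0 0 0 0 0",
)

```text
time_s: 39.4
ee_pos: [443.5, -275.7, 53.4]
eef_rot: [-1.44, -0.741, 0.744]
ft_force: [-0.1, -0.4, -0.3]
grip_width: 41.2
```

play_rows(
  increments="0 0.0005 -0.0015 0 0 0;0 0.0005 -0.001 0 0 0;0 0 -0.0007 0 0 0;0 0 0 0 0 0;0 0 0 0 0 0",
)

```text
time_s: 39.9
ee_pos: [443.1, -274.5, 49.7]
eef_rot: [-1.439, -0.74, 0.744]
ft_force: [-0.5, 0.4, -1.6]
grip_width: 41.1
```

play_rows(
  increments="0 0 -0.0005 0 0 0;0 0 -0.0005 0 0 0;0 0 0 0 0 0;0 0 0 0 0 0",
)

```text
time_s: 40.3
ee_pos: [443.2, -274.6, 49.0]
eef_rot: [-1.439, -0.741, 0.744]
ft_force: [-0.4, 0.6, 2.2]
grip_width: 41.1
```

Contact. I'll open just a little, rise straight up and look.

play_rows(
  increments="0 0 0 0 0 0;0 0 0 0 0 0;0 0 0 0 0 0;0 0 0 0 0 0;0 0 0.005 0 0 0;0 0 0.015 0 0 0;0 0 0.02 0 0 0;0 0 0.025 0 0 0;0 0 0.025 0 0 0;0 0 0.025 0 0 0;0 0 0.025 0 0 0;0 0 0.02 0 0 0;0 0 0 0 0 0;0 0 0 0 0 0",
  fingers=100,
)

```text
time_s: 41.7
ee_pos: [443.1, -274.5, 208.8]
eef_rot: [-1.439, -0.741, 0.744]
ft_force: [-0.1, 0.7, -1.0]
grip_width: 51.7
```

Run:
```python
from meas import *
w=look("w10");pj=proj(w,(443,-275,82)).astype(int);print(pj)
cap(w,*pj,zc=82)
for q in((509.8,-266),(518.7,-335.8),(451.2,-344.6)): 
    try: cap(w,*proj(w,(*q,82)),zc=82)
    except Exception as ex: print(ex)
v0=max(pj[1]-110,0);print(v0)
cv2.imwrite("pics/c10.png",cv2.resize(w["img"][v0:v0+200,200:440],None,fx=3,fy=3,interpolation=cv2.INTER_CUBIC)[...,::-1])
```

```text
41.7 [ 0.19  0.29  0.42  1.66 -0.12  1.22  1.59] [ 443.1 -274.5  208.8] 51.7 grasp [ 443.1 -274.5  213.8]
[[ 0.58  -0.002 -0.815]
 [ 0.815 -0.     0.58 ]
 [-0.001 -1.     0.002]]
[324 237]
cap px (324.0, 237.0, 45.0) world [ 442.8 -275. ] dia 62.3 strip px 1907 centroid dir 2.0 9.7 axis dir -83.4 len 62.9
cap px (389.9, 309.0, 37.5) world [ 515.2 -267.4] dia 54.8 strip px 273 centroid dir -152.8 13.4 axis dir -137.9 len 19.4
cap px (317.0, 356.5, 27.2) world [ 516.4 -333.9] dia 41.3 strip px 233 centroid dir -40.1 14.0 axis dir -41.7 len 19.8
cap px (251.9, 306.9, 38.1) world [ 455.3 -348.6] dia 55.7 strip px 122 centroid dir -162.1 18.5 axis dir -104.0 len 12.4
127
```

View pics/c10.png

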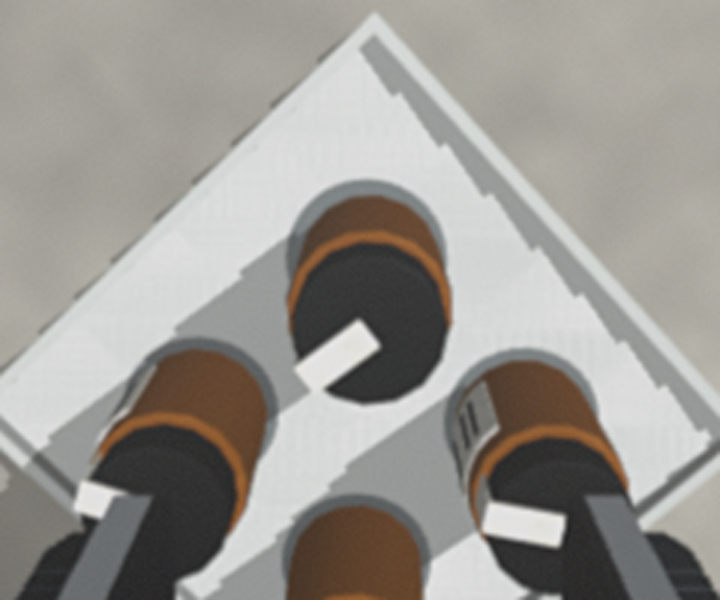

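The jar stands on the grey disc with rim showing all round, about 1.5 mm off centre by eye. I'll do a final numeric check that the other things are undisturbed, then hand in.

Run:
```python
from chk import *
a=np.load("top.npy",allow_pickle=True).item();c=read_camera("top")
d=np.abs(a["img"].astype(int)-c["img"]).mean(2)
for n,(u,v,r) in dict(pot=(192,285,14),dish=(264,213,14),weight=(222,213,6),blue=(328,302,13),pink=(239,353,14),vial=(410,276,12),spatula=(295,165,25),lamp=(170,200,45),jarA=(473,234,10),jarB=(507,228,10),jarC=(513,261,10),plate=(360,237,14),key=(360,176,12),jarstart=(220,245,8)).items():
    p=d[v-r:v+r,u-r:u+r];print(n,p.mean().round(1),(p>40).mean().round(3))
save(c,"tf");print("force",s["ft_force"])
```

```text
41.75 [ 0.19  0.29  0.42  1.66 -0.12  1.22  1.59] [ 442.7 -274.1  207.9] 52.0 grasp [ 442.7 -274.1  212.9]
[[ 0.58  -0.004 -0.815]
 [ 0.815  0.001  0.58 ]
 [-0.002 -1.     0.004]]
pot 4.8 0.0
dish 4.1 0.0
weight 3.4 0.0
blue 4.6 0.0
pink 4.9 0.0
vial 4.8 0.0
spatula 4.7 0.0
lamp 5.7 0.007
jarA 15.9 0.09
jarB 28.8 0.2
jarC 24.1 0.22
plate 4.9 0.0
key 5.1 0.0
jarstart 48.5 0.621
force [-1.0724572   0.68896487 -0.11330289]
```

```bash
python3 -c "
from workcell import *
print(hand_in())"
```

```text
the job is handed in; nothing more can be done
None
```

The job is done and handed in at 41.8 s of the 64 s. The jar was read at the scanner and now stands in the tray's empty place, upright and released.

- **Under the lamp:** I gripped the jar with the tool tilted about 38° from the robot's side and slid it out sideways. The lamp was not touched. I set the jar down once on open bench so I could take it again from above.
- **Scanner:** I stood the jar on the plate within about 1.5 mm of the middle. Its label was about 1.5–2.5° off the scanner's axis, and I left that as it was. I let go, then pressed the key until it stopped, at about 6 mm of travel and 16 N.
- **Tray:** In the last close view the jar stands on the grey disc with rim showing all round, about 1.5 mm off centre.

**Last checks:**
- The top view before and after shows the pot, dish, weight, vial, spatula, lamp, and the blue and pink jars unchanged.
- The same check could not settle the three tray jars. I put the differences there down to the arm and its shadow; the close view showed them standing in their places.
- I could not view the final overview picture because the picture limit was reached.
- One fit of the held jar's bottom disagreed with the other measurements and I did not use it.
- On the first approach, joints 3, 6 and 7 ran up against their range stops, and joint 6 read 0.198 against a limit of 0.2. I backed off and took another route.

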